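# Walk the tube block round and home against the cold-plate fence

### The arm

A 6-joint arm with a two-finger parallel gripper is mounted at the origin on the work surface; the furniture and walls round the work are solid. World frame = base frame: x ahead of the robot, y to its left, z up, the work surface at z = 0. Lengths are in m, angles in rad, forces in N, time in s.
With the tool pointing down it reaches from about 0.35 to 0.875 m from the base axis. Payload 15.5 kg.
Tool frame: the origin (TCP) lies at the very end of the fingers, on their centre line; the grasp point (between the pads) lies 19 mm behind it (ctrl.grip_depth is the distance from the TCP to the grasp point, in m); x points along the fingers, y is the direction in which the jaws open and shut, and the axes are right-handed (so a half turn about x gives the same grasp; the last joint's range is limited). The gripper opens to 85 mm and grips with 20 to 120 N. Pads are 22 mm wide; open, the fingers measure 114 mm over their backs; the gripper's body (76 mm by 85 mm) begins 54 mm behind the grasp point. The pads swing forward as they close: fully open they stand 13 mm farther back than shut.
Start: joints at [-1.29, 0.494, 1.345, -0, 1.302, -0.096], TCP at [0.229, -0.581, 0.205] pointing down, gripper open.
Joint ranges: [-2.91, 2.91], [-0.82, 2.16], [0.22, 2.67], [-1.22, 4.37], [0.12, 2.79], [-3.08, 3.08]. Speed limits (rad/s): [1.89, 1.89, 2.57, 3.01, 3.01, 3.01].

### API

Orientations are given as a rotation vector (axis times angle).
In Python, from station import ctrl gives the robot as it stands.
- The arm moves only by the tool drive_tool, never from a script. Its argument "moves" is a list of rows, each a list of 4 numbers: the shift along the tool's x, y, z in m, then the turn about the tool's x in degrees. A call has 1 to 12 rows; each row is the pose to reach, as a shift and turn from the pose commanded when the call began, along the tool's axes at that moment; what a row does not reach only later rows make up. A row lasts 1/12 s, in which the tool goes at most 41.7 mm and 7.16 degrees, less where a joint would pass 70% of its speed; a pose out of reach is approached as far as the arm can. A call with a gripper value outside its range is refused whole. "fingers" is the opening, from 0 (shut) to 1 (fully open), set as the call begins (left out, the last holds). The fingers move at their own pace and stop on an object; "squeeze" is the grip in N (left out, the last holds). Time passes only in rows, so rows that repeat a pose let the fingers close. It gives the time, the measured TCP pose, the force and the opening at its end, in the units of the state.
- ctrl.get_state(): the state, without advancing time (a new reading comes with each control period).
- ctrl.grab_frame(name): name is "scene" or "top" or "wrist"; returns the picture (384x512x3 uint8, blue, green, red); there is no depth.
- ctrl.get_calibration(name): a dict with "fx", "fy", "cx", "cy" (pixels), "k1" (the pictures are not rectified: a ray, as slopes to the right and down, at radius r is drawn at 1 + k1 r^2 times it, then the intrinsics apply), "R" (3x3) and "t" (3): a world point X has camera coordinates R X + t. Camera axes: x right, y down, z forward; pixel columns grow to the right and rows downward; lengths in m; the calibration is good to about 2 mm. A picture is of the moment at which its call begins: read the wrist's pose just before it. get_calibration takes no time and is no camera call; for the wrist camera it gives the pose at the moment of the call.
- ctrl.finish_job(): hands the job in, once; it reports no verdict.
Trained networks look in the newest picture that a camera, given by its name, has taken for a name from the list of things; names that differ only in an ending like _2 or _b are one class to them, and where a whole thing is asked for, a point or a joint stands for the part that bears it (a point fixed in the world has none). Each returns a list of dicts, best first, with "score" (0 to 1); they miss things now and then, are a little off and sometimes report something else, mostly with a low value. They report only what shows in the picture. A call takes as long as a camera call.
- ctrl.recognise(name, camera): "at" ([column, row] in pixels, amid what is visible of it).
- ctrl.pinpoint(name, camera): "at" ([column, row] in pixels: a listed point, or the origin of a listed thing).
The state is a dict: "time_s": time; "q": joint angles; "dq": joint speeds; "joint_torque": joint torques, N m; "eef_pos": TCP position; "orientation": TCP orientation; "ft_force": force on the tool from outside, world axes, zero at the start; "torque": the same for the moment, N m; "finger_gap": finger opening in m.
Only numpy, scipy, OpenCV 4.12 (cv2) and the standard library are available. Lean on these libraries where they do the work, as an engineer would, in place of code of your own. Each camera call takes 0.05 s, during which the arm holds its last target.

### The job

The heavy aluminium tube block has been set down askew on the dark cold plate. Without gripping or lifting it, push it round with the fingertips, nudging one corner and then another, until one of its long sides faces the fence at the back of the plate, and then push it fully home: the fence's sensor stud inside the slot and the long side flush along the fence. Leave the two specimen pots and the two dropper bottles standing where they are.

Things in the scene. Friction and masses are not known exactly. Their poses are not given: they have to be found in the camera images.
- tube_block: Bright aluminium block, 90 x 130 x 40 mm (own x, y, z), about 0.95 kg, slides on the plate and stays where it is left; too wide to grasp. Origin: centre of its underside, z up. Long sides at x = +/-45 mm, short sides at y = +/-65 mm. 12 tube lids stand 5 mm above its top. Same after a half turn, so either long side may face the fence; it starts 40 to 90 degrees off, to either hand.
- slot_a (a point): Mouth of the upright slot in the middle of the block's long side at its x = +45 mm, 20 mm above its underside. Slot open at top and bottom, 36 mm wide at the mouth, narrowing evenly to 22 mm at 12 mm deep, then straight to 22 mm deep.
- slot_b (a point): Mouth of the same slot in the middle of the other long side (block x = -45 mm).
- cold_plate: Fixed plate with a dark flat top 14 mm above the bench. Origin: on the bench; x towards the fence, y along it, z up. The top reaches from x = -130 mm to the fence face at x = +115 mm, and y = -165 to +165 mm. The fence is the metal-faced front of the white housing along the plate's back: full width, 38 mm above the top, 40 mm thick.
- stud (a point): Nose of the sensor stud, a 12 mm thick steel rod with a round nose that sticks 20 mm out of the middle of the fence (plate y = 0) towards plate -x, its axis 18 mm above the plate's top; a brass collar of 19 mm, 4 mm long, at its root. It has about 5 mm play to each side in the block's slot.
- home (a point): Spot on the plate's top under the block's origin when the block is home: 45 mm in front of the fence face, in line with the stud (plate x = +70 mm, y = 0, z = 14 mm). The block's long sides are then parallel to plate y.
- pot_yellow: Specimen pot with a yellow lid, 52 mm across, 62 mm high, standing on the plate beside the fence at its +y end. Origin: centre of its underside. Bystander.
- pot_white: Specimen pot with a white lid, 52 mm across, 62 mm high, standing on the plate beside the fence at its -y end. Origin: centre of its underside. Bystander.
- dropper_blue: Dropper bottle with a blue cap, 25 mm across, 71 mm high, standing on the bench to the right of the plate. Origin: centre of its underside. Bystander.
- dropper_yellow: Dropper bottle with a yellow cap, 25 mm across, 71 mm high, standing on the bench to the right of the plate. Origin: centre of its underside. Bystander.

How it is judged:
By the outcome, as a careful person would: the job done as asked, in the order asked, and still so for the second after the job is handed in, with the robot touching nothing.
It also fails if it takes over 67 s, if anything falls off the work surface, if the arm or the gripper's body presses on something with over 40 N, if the wrist force passes 120 N, or if a joint passes its speed limit or range.

## Working session

There is one attempt and no reset: what is moved stays moved. The work goes in short steps, Python scripts to look and compute and a tool call to move; the robot and the scene stay as the last step left them, time stands still between calls to the robot, and variables do not carry over. Pictures are saved under pics/ and viewed, and the job is handed in when it is done.

Besides the shell and the picture viewer there is one more tool, called after "Call:" as a command line: name --pt "numbers of a row" for each row, then --argument value for the rest. drive_tool: Moves the arm, as the interface text tells. Its arguments: {"type":"object","properties":{"moves":{"type":"array"},"fingers":{"type":"number"},"squeeze":{"type":"number"}},"required":["moves"]}

```bash
ls; mkdir -p pics; python3 - <<'E'
from station import ctrl
import cv2
s=ctrl.get_state();print(s)
for n in ("scene","top"):
    im=ctrl.grab_frame(n);cv2.imwrite(f"pics/{n}0.png",im)
    c=ctrl.get_calibration(n);print(n,c)
    for t in ("tube_block","cold_plate"):
        print(t,ctrl.pinpoint(t,n)[:2])
    for t in ("slot_a","stud","home","pot_yellow","pot_white"):
        print(t,ctrl.pinpoint(t,n)[:3])
E
```

```text
pics
{'time_s': 0.0, 'q': array([-1.29050591e+00,  4.94196002e-01,  1.34613850e+00, -2.59009307e-05,
        1.30248814e+00, -9.54790598e-02]), 'dq': array([ 0.00197038,  0.00202967, -0.0009087 , -0.00060814, -0.00105872,
       -0.00038345]), 'joint_torque': array([-1.28028027e-03, -8.82156086e+01, -3.83881617e+01, -1.71392335e-04,
        9.96332295e-03,  2.22044633e-05]), 'eef_pos': array([ 0.22926535, -0.58100915,  0.2048898 ]), 'orientation': array([ 2.01632364,  0.38464679, -2.01660763]), 'ft_force': array([-0.42787425,  0.22971884,  0.4111064 ]), 'torque': array([-0.00714548,  0.02252759, -0.02563565]), 'finger_gap': 0.08531918241978945}
scene {'fx': 398.92979855178817, 'fy': 398.92979855178817, 'cx': 257.16377738457913, 'cy': 191.5486840632956, 'k1': 0.020530488722281685, 'R': array([[-0.78662193, -0.61738753, -0.0076535 ],
       [-0.42621959,  0.55193724, -0.71673017],
       [ 0.44672452, -0.5605336 , -0.6973086 ]]), 't': array([0.46399796, 0.22892281, 0.6803705 ])}
tube_block [{'at': [243.2, 232.9], 'score': 0.9}, {'at': [149.4, 257.4], 'score': 0.67}]
cold_plate [{'at': 
[... 400 characters left out ...]
, 'cx': 254.27034636258878, 'cy': 194.25736213536172, 'k1': -0.10553035052456632, 'R': array([[-0.03022894, -0.99941381,  0.01607011],
       [-0.98590176,  0.02716543, -0.1651053 ],
       [ 0.16457196, -0.0208345 , -0.98614502]]), 't': array([0.07643553, 0.53313433, 0.81723893])}
tube_block [{'at': [211.7, 208.3], 'score': 0.61}]
cold_plate [{'at': [200.5, 211.1], 'score': 0.57}]
slot_a [{'at': [194.0, 197.7], 'score': 0.85}, {'at': [209.4, 176.3], 'score': 0.27}]
stud [{'at': [210.8, 165.0], 'score': 0.84}]
home [{'at': [204.5, 177.0], 'score': 0.57}, {'at': [347.8, 191.5], 'score': 0.45}]
pot_yellow [{'at': [148.3, 164.6], 'score': 0.84}]
pot_white [{'at': [266.4, 184.4], 'score': 0.88}]
```

```bash
python3 - <<'E'
import cv2
for n in ("scene","top"):
    im=cv2.imread(f"pics/{n}0.png")
    c=im[130:310,100:340]
    cv2.imwrite(f"pics/{n}0c.png",cv2.resize(c,None,fx=3.3,fy=3.3,interpolation=cv2.INTER_CUBIC))
E
```

```text
(no output)
```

View pics/top0.png

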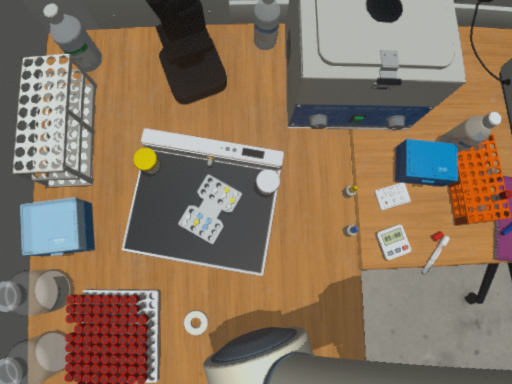

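View pics/scene0.png

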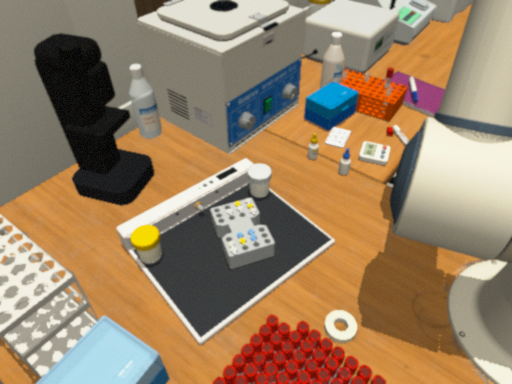

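```bash
ls pics
```

```text
scene0.png
scene0c.png
top0.png
top0c.png
```

View pics/top0c.png

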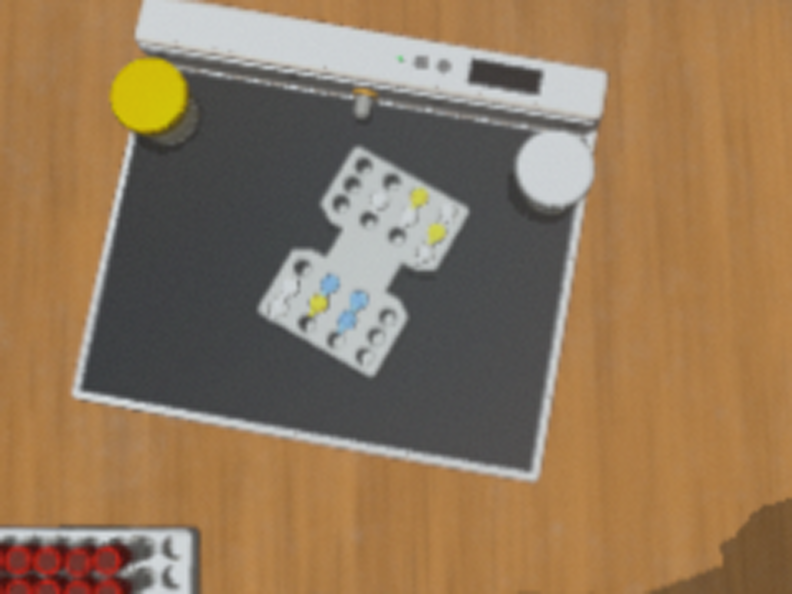

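View pics/scene0c.png

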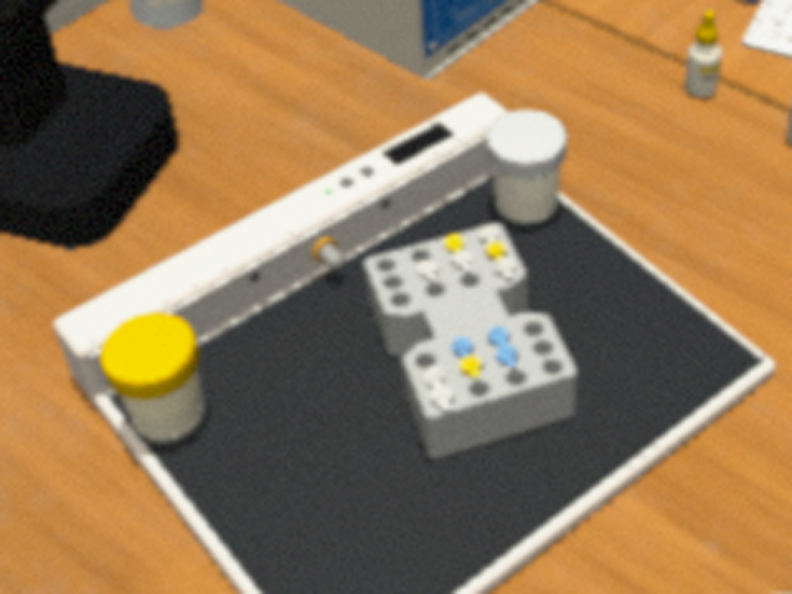

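The top view shows the plate, the block turned about 65° (it needs a clockwise turn), the stud at crop (362,105), and both pots at the fence ends. Next I'll measure poses by model fitting.

```bash
cat > h.py <<'E'
import numpy as np, cv2
from scipy.optimize import minimize, least_squares
from scipy.spatial.transform import Rotation as Ro
from station import ctrl
def proj(P,c):
    P=np.atleast_2d(P)@np.array(c["R"]).T+c["t"]
    s=P[:,:2]/P[:,2:]; r2=(s**2).sum(1,keepdims=True)
    s=s*(1+c["k1"]*r2)
    return s*[c["fx"],c["fy"]]+[c["cx"],c["cy"]]
def unproj(uv,z,c):
    d=(np.array(uv,float)-[c["cx"],c["cy"]])/[c["fx"],c["fy"]]; s=d.copy()
    for _ in range(20): s=d/(1+c["k1"]*(s@s))
    R=np.array(c["R"]);o=-R.T@c["t"];r=R.T@np.array([s[0],s[1],1])
    return o+r*(z-o[2])/r[2]
def tf(p,pts): # p=(x,y,yaw) pts (n,3)
    c,s=np.cos(p[2]),np.sin(p[2]); pts=np.atleast_2d(np.array(pts,float)).copy()
    x,y=pts[:,0].copy(),pts[:,1].copy()
    pts[:,0]=p[0]+c*x-s*y;pts[:,1]=p[1]+s*x+c*y
    return pts
def fr(p,w): # world->frame xy
    c,s=np.cos(p[2]),np.sin(p[2]);d=np.array(w[:2])-p[:2]
    return np.array([c*d[0]+s*d[1],-s*d[0]+c*d[1]])
OUT=np.array([[45,65],[45,18],[33,11],[23,11],[23,-11],[33,-11],[45,-18],[45,-65],[-45,-65],[-45,-18],[-33,-11],[-23,-11],[-23,11],[-33,11],[-45,18],[-45,65]])/1e3
def outl(z): return np.c_[OUT,np.full(len(OUT),z)]
E
python3 - <<'E'
from h import *
c=ctrl.get_calibration("top")
# plate fit from picked crop pixels: front corners (z .014), stud nose
px=lambda a:np.array(a)/3.3+[100,130]
obs=[(px((75,397)),(-.130,.165,.014)),(px((537,480)),(-.130,-.165,.014)),(px((362,116)),(.095,0,.032)),
 (px((140,40)),(.115,.165,.052)),(px((601,122)),(.115,-.165,.052))]
f=lambda p:np.concatenate([proj(tf(p,[m]),c)[0]-u for u,m in obs])
r=least_squares(f,[.55,.1,0]);print("plate",r.x,np.degrees(r.x[2]),f(r.x).round(1))
b=[(px((360,146)),(.045,.065)),(px((468,210)),(-.045,.065)),(px((372,378)),(-.045,-.065)),(px((258,308)),(.045,-.065))]
for rr in (0,):
  g=lambda p:np.concatenate([proj(tf(p,[(m[0],m[1],.054)]),c)[0]-u for u,m in b])
  for y0 in (-.6,):
    q=least_squares(g,[.55,.1,y0]);print("block",q.x,np.degrees(q.x[2]),g(q.x).round(1))
P=r.x;print("block in plate",fr(P,q.x)*1e3,np.degrees(q.x[2]-P[2]))
cs=ctrl.get_calibration("scene");print("scene plate",proj(tf(P,[(0,0,0),(.095,0,.032),(.07,0,.014)]),cs),proj(tf(q.x,[(0,0,.014)]),cs))
for n in("pot_yellow","pot_white"):
  pass
for n,u in(("py",(148.3,164.6)),("pw",(266.4,184.4))): w=unproj(u,.014,c);print(n,w,fr(P,w)*1e3)
for n,u in(("py",px((150,95))),("pw",px((554,170)))): w=unproj(u,.076,c);print(n,w,fr(P,w)*1e3)
s=ctrl.get_state();print(Ro.from_rotvec(s["orientation"]).as_matrix().round(3),s["time_s"])
E
```

```text
plate [ 0.5146218   0.1792364  -0.20527169] -11.761201291930659 [-1.1 -1.   1.2  0.2  0.6  0.  -1.9  0.3  1.1  0.3]
block [ 0.50499454  0.15885501 -2.13416172] -122.27845909594427 [ 33.9  19.2 -33.4 -20.5 -35.4 -21.5  34.1  20.9]
block in plate [ -5.27073445 -21.91585043] -110.51725780401361
scene plate [[231.79513029 245.02715619]
 [203.50556079 208.29585696]
 [211.15774929 220.76191135]] [[241.62817895 236.69991347]]
py [0.6178773  0.30818257 0.014     ] [ 74.80421592 147.28591781]
pw [0.56257784 0.03140727 0.014     ] [  77.08171882 -134.95052432]
py [0.61540382 0.29861311 0.076     ] [ 74.33323484 137.41318787]
pw [0.55692552 0.0313246  0.076     ] [  71.56491555 -136.18358568]
[[ 0.     0.367 -0.93 ]
 [-0.    -0.93  -0.367]
 [-1.     0.     0.   ]] 0.8
```

```bash
cat >> h.py <<'E'
P=np.array([0.5146,0.1792,-0.2053])
def fitblock(im,c,p0,hide=None):
    """fit block yaw/pos by silhouette IoU against bright pixels on plate"""
    hsv=cv2.cvtColor(im,cv2.COLOR_BGR2HSV)
    m=(hsv[...,2]>95).astype(np.uint8)
    K=4
    plate=np.zeros(m.shape,np.uint8)
    cv2.fillPoly(plate,[proj(tf(P,[(-.125,.16,.014),(.111,.16,.014),(.111,-.16,.014),(-.125,-.16,.014)]),c).round().astype(int)],1)
    if hide is not None: plate[hide>0]=0
    m=cv2.resize((im.max(2)).astype(np.float32),None,fx=2,fy=2,interpolation=cv2.INTER_LINEAR)
    m=np.clip((m-70)/50,0,1); pl=cv2.resize(plate,None,fx=2,fy=2)
    def model(p):
        o=np.zeros(m.shape,np.uint8)
        a=proj(tf(p,outl(.054)),c);b=proj(tf(p,outl(.014)),c)
        for i in range(len(a)):
            j=(i+1)%len(a)
            q=np.array([a[i],a[j],b[j],b[i]]); cv2.fillPoly(o,[((q*2+.5)*16).round().astype(np.int32)],255,cv2.LINE_AA,4)
        cv2.fillPoly(o,[((a*2+.5)*16).round().astype(np.int32)],255,cv2.LINE_AA,4)
        return o.astype(np.float32)/255
    def cost(p):
        o=model(p); d=cv2.dilate((o>0).astype(np.uint8),np.ones((41,41)))
        w=pl*d
        return float((np.abs(o-m)*w).sum()/o.sum())
    best=None
    for dy in (0,.08,-.08):
        x0=np.array(p0)+[0,0,dy]
        r=minimize(cost,x0,method="Nelder-Mead",options=dict(initial_simplex=[x0,x0+[.006,0,0],x0+[0,.006,0],x0+[0,0,.06]],xatol=1e-4,fatol=1e-4))
        if best is None or r.fun<best.fun: best=r
    return best.x,best.fun
def overlay(im,c,p,fn,roi=(100,130,240,180),k=3.3):
    x,y,w,h=roi
    v=cv2.resize(im[y:y+h,x:x+w],None,fx=k,fy=k,interpolation=cv2.INTER_CUBIC)
    for pts,col in ((tf(p,outl(.054)),(0,0,255)),(tf(P,[(-.13,.165,.014),(.115,.165,.014),(.115,-.165,.014),(-.13,-.165,.014)]),(0,255,0)),(tf(P,[(.115,0,.032),(.095,0,.032)]),(255,0,255))):
        q=((proj(pts,c)-[x,y])*k).round().astype(int);cv2.polylines(v,[q],True,col,1)
    cv2.imwrite(fn,v)
def rep(p): return (fr(P,p)*1e3).round(1),np.degrees(p[2]-P[2]).round(1)
E
python3 - <<'E'
from h import *
c=ctrl.get_calibration("top");im=cv2.imread("pics/top0.png")
p,e=fitblock(im,c,[.505,.159,-.65]);print(p,e,rep(p));overlay(im,c,p,"pics/ov0.png")
cs=ctrl.get_calibration("scene");ims=cv2.imread("pics/scene0.png")
q,e=fitblock(ims,cs,p);print(q,e,rep(q));overlay(ims,cs,p,"pics/ovs0.png")
s=ctrl.get_state();print(s["eef_pos"],fr(P,s["eef_pos"]))
E
```

```text
[ 0.50600168  0.16135541 -2.10890488] 0.18816183507442474 (array([ -4.8, -19.2]), np.float64(-109.1))
[ 0.50479372  0.15906453 -2.11991085] 0.1775103658437729 (array([ -5.5, -21.7]), np.float64(-109.7))
[ 0.22938179 -0.58138718  0.20549989] [-0.12417463 -0.80275958]
```

View pics/ov0.png

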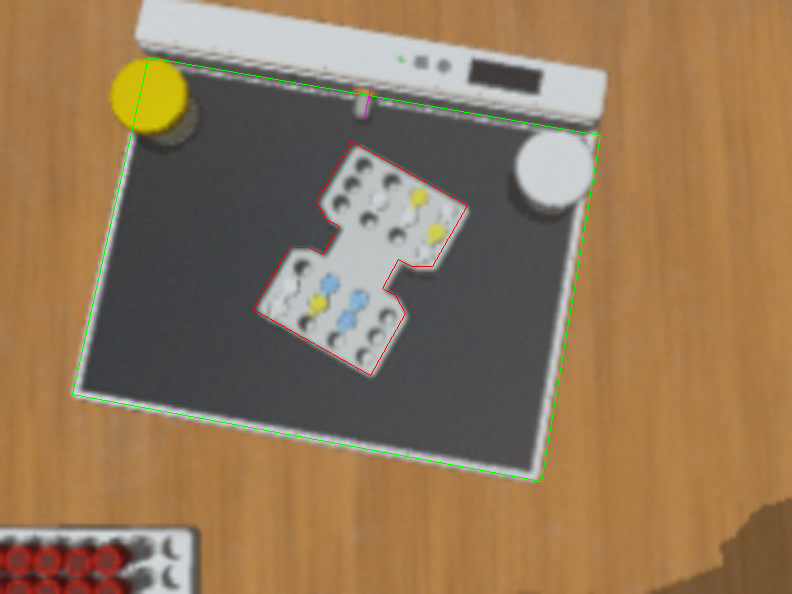

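View pics/ovs0.png

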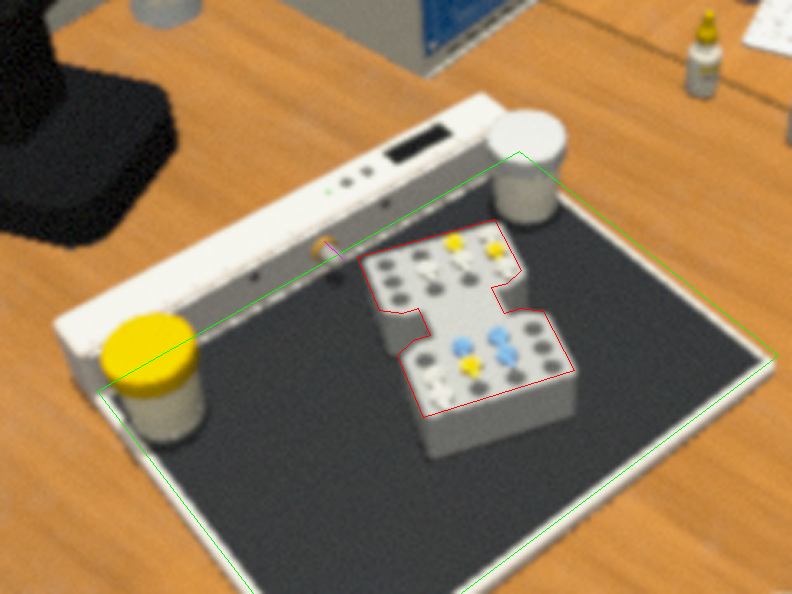

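```bash
cat >> h.py <<'E'
def goto(wxyz,face_deg):
    """rows numbers: shift in tool axes + turn so that -z tool heading = face_deg(world)"""
    s=ctrl.get_state();R=Ro.from_rotvec(s["orientation"]).as_matrix()
    d=R.T@(np.array(wxyz)-s["eef_pos"]);h=np.degrees(np.arctan2(-R[1,2],-R[0,2]))
    t=-(((face_deg-h)+180)%360-180)
    return d.round(4),round(t,1)
E
python3 - <<'E'
from h import *
p=np.array([.5060,.1612,-2.1089+np.pi]);print(rep(p))
c=tf(p,[(-.075,.049,.15)])[0];print(c,goto(c,np.degrees(p[2])))
E
```

```text
(array([ -4.7, -19.4]), np.float64(70.9))
[0.42548643 0.12191176 0.15      ] (array([ 0.0555, -0.5823, -0.4405]), np.float64(-37.6))
```

Call:
drive_tool --pt "0 -0.03 -0.022 -2" --pt "0.005 -0.07 -0.05 -5" --pt "0.01 -0.11 -0.08 -8" --pt "0.015 -0.15 -0.11 -12" --pt "0.02 -0.19 -0.14 -16" --pt "0.02 -0.23 -0.17 -20" --pt "0.025 -0.27 -0.2 -24" --pt "0.03 -0.31 -0.23 -28" --pt "0.03 -0.35 -0.26 -32" --pt "0.035 -0.38 -0.285 -35" --pt "0.04 -0.41 -0.31 -37.6" --pt "0.04 -0.44 -0.33 -37.6" --fingers 0

```text
time_s: 1.8
eef_pos: [0.3604, -0.1034, 0.169]
orientation: [1.592, 0.905, -1.591]
ft_force: [1.1, -0.2, 0.6]
finger_gap: -0.0001
```

```bash
python3 - <<'E'
from h import *
p=np.array([.5060,.1612,-2.1089+np.pi]);s=ctrl.get_state();print(s["time_s"],s["finger_gap"],s["q"].round(2))
c=tf(p,[(-.078,.049,.026)])[0];print(c,goto(c,np.degrees(p[2])))
E
```

```text
1.8 -8.107822504309196e-05 [-0.44  0.2   1.97 -0.    0.98  0.1 ]
[0.42394891 0.11933572 0.026     ] (array([ 0.1429, -0.0593, -0.2239]), np.float64(0.1))
```

Call:
drive_tool --pt "0.01 -0.01 -0.035 0" --pt "0.03 -0.02 -0.07 0" --pt "0.04 -0.03 -0.105 0" --pt "0.05 -0.04 -0.14 0" --pt "0.06 -0.05 -0.175 0" --pt "0.06 -0.06 -0.2 0" --pt "0.06 -0.06 -0.22 0" --pt "0.06 -0.06 -0.22 0" --pt "0.06 -0.06 -0.22 0"

```text
time_s: 2.55
eef_pos: [0.4218, 0.1153, 0.1089]
orientation: [1.593, 0.905, -1.592]
ft_force: [0.1, 0.1, -0.9]
finger_gap: 0.0002
```

```bash
python3 - <<'E'
from h import *
p=np.array([.5060,.1612,-2.1089+np.pi]);s=ctrl.get_state();print(s["time_s"],s["finger_gap"],s["q"].round(2))
c=tf(p,[(-.078,.049,.026)])[0];print(c,goto(c,np.degrees(p[2])))
im=ctrl.grab_frame("top");cv2.imwrite("pics/t1.png",im[100:330,80:400])
overlay(im,ctrl.get_calibration("top"),p,"pics/t1.png")
E
```

```text
2.55 0.00019331240449314393 [ 0.13  0.38  1.91 -0.    0.85  0.67]
[0.42394891 0.11933572 0.026     ] (array([ 0.0829, -0.0002, -0.0046]), np.float64(0.1))
```

View pics/t1.png

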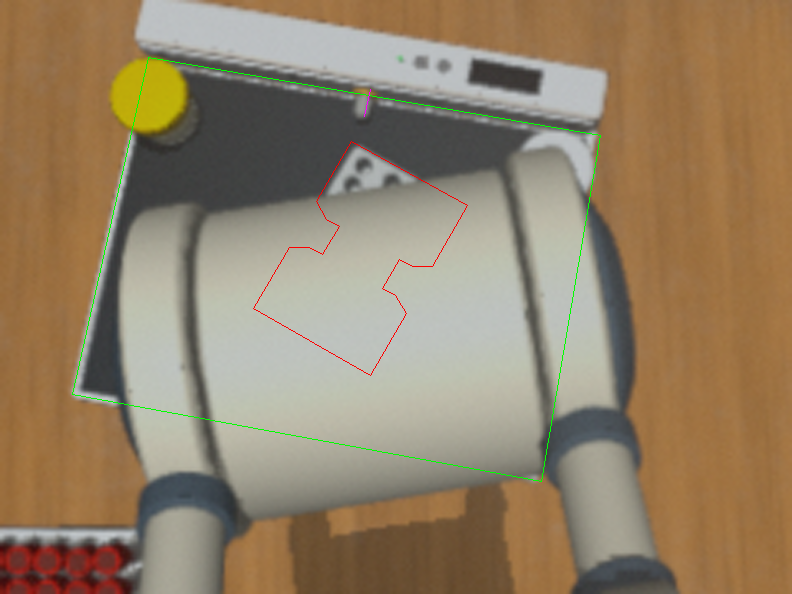

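Call:
drive_tool --pt "0.03 0 -0.004 0" --pt "0.055 0 -0.004 0" --pt "0.075 0 -0.004 0" --pt "0.083 0 -0.004 0" --pt "0.083 0 -0.004 0" --pt "0.083 0 -0.004 0"

```text
time_s: 3.1
eef_pos: [0.4234, 0.1174, 0.0263]
orientation: [1.594, 0.904, -1.595]
ft_force: [-0.2, -0.7, -0.2]
finger_gap: 0.0001
```

```bash
python3 - <<'E'
from h import *
p=np.array([.5060,.1612,-2.1089+np.pi]);s=ctrl.get_state();print(s["time_s"])
print("own",fr(p,s["eef_pos"]))
im=ctrl.grab_frame("scene");cs=ctrl.get_calibration("scene")
overlay(im,cs,p,"pics/s2.png")
for n in("wrist",):
  cv2.imwrite("pics/w2.png",ctrl.grab_frame(n))
# path plan: COR at own (0,-0.037), rotate clockwise
cor=np.array([0,-.037])
tip0=fr(p,s["eef_pos"]);tip0[0]=-.045-.011
R=Ro.from_rotvec(s["orientation"]).as_matrix()
w0=tf(p,[(*tip0,0)])[0]
print("to contact",R.T@np.r_[w0[:2]-s["eef_pos"][:2],0])
for k in range(0,73,6):
    C=tf(p,[(*cor,0)])[0][:2]; a=-np.radians(k)
    M=np.array([[np.cos(a),-np.sin(a)],[np.sin(a),np.cos(a)]])
    w=C+M@(w0[:2]-C); d=R.T@np.r_[w-s["eef_pos"][:2],0]
    b=np.r_[C+M@(p[:2]-C),p[2]+a]
    print(k,d.round(4),rep(b))
E
```

```text
3.1
own [-0.07991051  0.04849827]
to contact [-8.73497936e-06 -3.67587728e-05 -2.39104758e-02]
0 [-0.     -0.     -0.0239] (array([ -4.7, -19.4]), np.float64(70.9))
6 [-0.     -0.0054 -0.0331] (array([ -3.3, -15.8]), np.float64(64.9))
12 [-0.     -0.0098 -0.0429] (array([ -1.5, -12.4]), np.float64(58.9))
18 [-0.     -0.0132 -0.0531] (array([ 0.7, -9.2]), np.float64(52.9))
24 [-0.     -0.0155 -0.0635] (array([ 3.2, -6.2]), np.float64(46.9))
30 [-0.     -0.0167 -0.0741] (array([ 6. , -3.5]), np.float64(40.9))
36 [-0.     -0.0167 -0.0848] (array([ 9. , -1.1]), np.float64(34.9))
42 [-0.     -0.0157 -0.0955] (array([12.3,  0.9]), np.float64(28.9))
48 [-0.     -0.0135 -0.106 ] (array([15.8,  2.6]), np.float64(22.9))
54 [-0.     -0.0102 -0.1161] (array([19.4,  3.9]), np.float64(16.9))
60 [-0.     -0.0059 -0.1259] (array([23.2,  4.9]), np.float64(10.9))
66 [-0.     -0.0006 -0.1352] (array([27. ,  5.4]), np.float64(4.9))
72 [-1.000e-04  5.600e-03 -1.439e-01] (array([30.9,  5.5]), np.float64(-1.1))
```

View pics/s2.png

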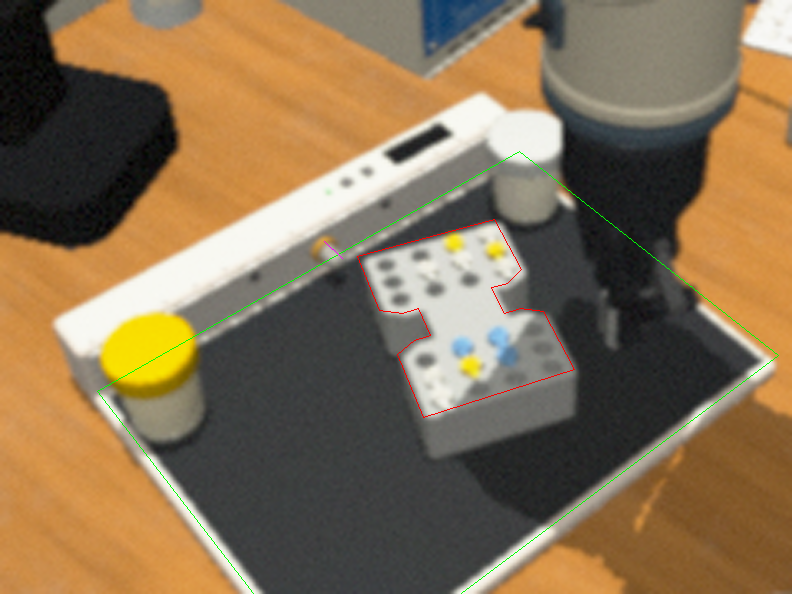

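View pics/w2.png

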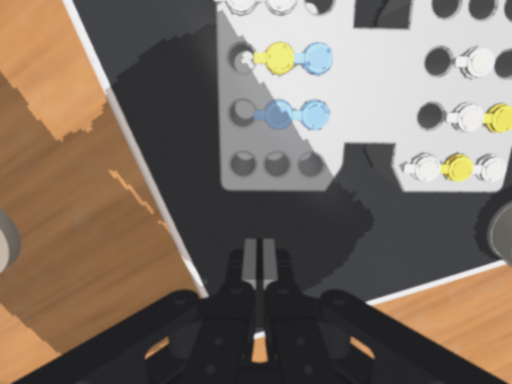

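Call:
drive_tool --pt "0 0 -0.01 0" --pt "0 0 -0.018 0" --pt "0 0 -0.0235 0" --pt "0 -0.0027 -0.0285 3" --pt "0 -0.0054 -0.0331 6" --pt "0 -0.0076 -0.038 9" --pt "0 -0.0098 -0.0429 12" --pt "0 -0.0115 -0.048 15" --pt "0 -0.0132 -0.0531 18" --pt "0 -0.0144 -0.058 21" --pt "0 -0.0155 -0.0635 24" --pt "0 -0.0155 -0.0635 24"

```text
time_s: 4.2
eef_pos: [0.4423, 0.1814, 0.0262]
orientation: [1.872, 0.59, -1.874]
ft_force: [-5.4, -0.1, 9.1]
finger_gap: 0.0001
```

```bash
cat > look.py <<'E'
from h import *
import sys
p=np.array(eval(sys.argv[1]));n=sys.argv[2]
p=np.r_[tf(P,[(p[0]/1e3,p[1]/1e3,0)])[0][:2],P[2]+np.radians(p[2])]
s=ctrl.get_state();print(s["time_s"],s["ft_force"].round(1))
cs=ctrl.get_calibration("scene");im=ctrl.grab_frame("scene")
q,e=fitblock(im,cs,p);print("scene fit",rep(q),e, q.round(4).tolist(),"tip own",fr(q,s["eef_pos"]).round(4))
overlay(im,cs,q,f"pics/s{n}.png")
cw=ctrl.get_calibration("wrist");imw=ctrl.grab_frame("wrist")
overlay(imw,cw,q,f"pics/w{n}.png",(0,0,512,384),1.4)
E
python3 look.py "(3.2,-6.2,46.9)" 3
```

```text
4.2 [-5.4 -0.1  9.1]
scene fit (array([ 4. , -3.6]), np.float64(49.8)) 0.23029695451259613 [0.5178, 0.1748, 0.6637] tip own [-0.0554  0.0517]
```

View pics/s3.png

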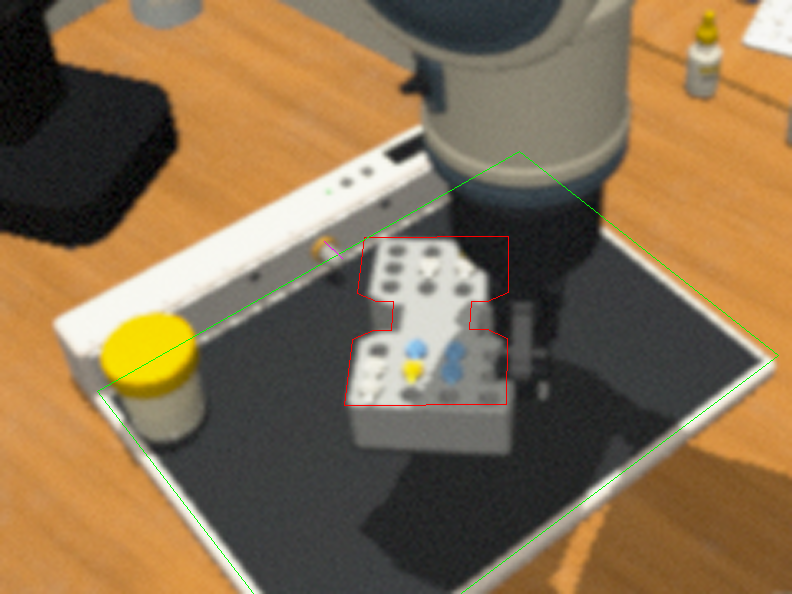

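View pics/w3.png

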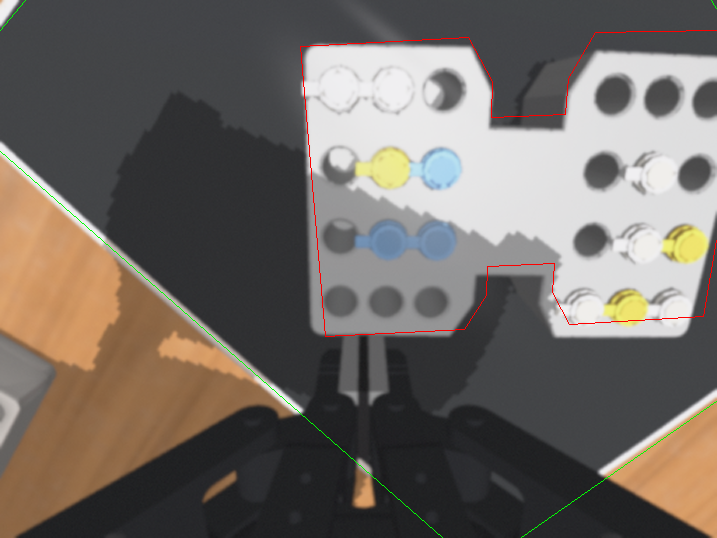

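```bash
cat > look.py <<'E'
from h import *
import sys
p=np.array(eval(sys.argv[1]));n=sys.argv[2]
p=np.r_[tf(P,[(p[0]/1e3,p[1]/1e3,0)])[0][:2],P[2]+np.radians(p[2])]
s=ctrl.get_state();print(s["time_s"],s["ft_force"].round(1))
def wf(imw,cw,p):
    hide=np.zeros(imw.shape[:2],np.uint8);hide[243:]=1
    return fitblock(imw,cw,p,hide)
if __name__=="__main__":
    cw=ctrl.get_calibration("wrist");imw=ctrl.grab_frame("wrist")
    cv2.imwrite(f"pics/raw_w{n}.png",imw)
    q,e=wf(imw,cw,p)
    print("wrist fit",rep(q),round(e,3), q.round(4).tolist(),"tip own",fr(q,s["eef_pos"]).round(4))
    overlay(imw,cw,q,f"pics/w{n}.png",(0,0,512,384),1.4)
E
python3 look.py "(3.2,-6.2,46.9)" 4
```

```text
4.3 [-4.7  1.8  8.6]
wrist fit (array([ 0.6, -4.9]), np.float64(46.2)) 0.097 [0.5141, 0.1743, 0.6002] tip own [-0.0553  0.0463]
```

View pics/w4.png

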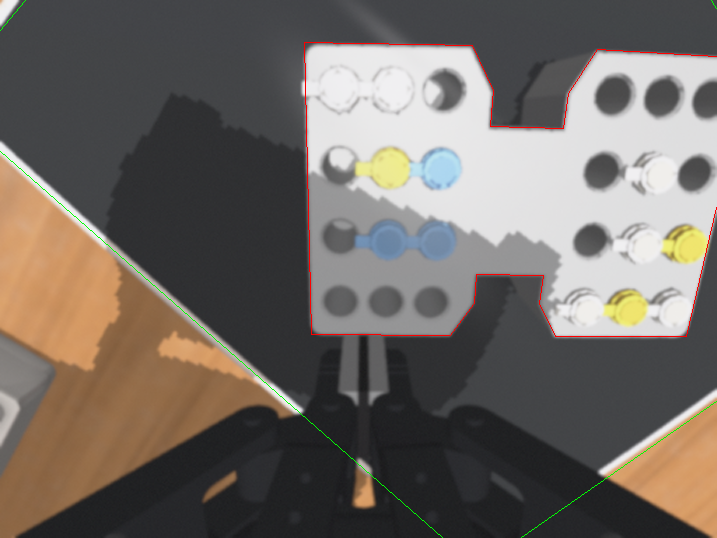

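```bash
cat > plan.py <<'E'
from h import *
import sys
# args: block pose world, cor own, angles list
def plan(p,cor,ks):
    s=ctrl.get_state();R=Ro.from_rotvec(s["orientation"]).as_matrix();w0=s["eef_pos"][:2]
    for k in ks:
        C=tf(p,[(*cor,0)])[0][:2]; a=-np.radians(k)
        M=np.array([[np.cos(a),-np.sin(a)],[np.sin(a),np.cos(a)]])
        d=R.T@np.r_[C+M@(w0-C)-w0,0]
        b=np.r_[C+M@(p[:2]-C),p[2]+a]
        print(k,d[1:].round(4),rep(b))
if __name__=="__main__": plan(np.array(eval(sys.argv[1])),eval(sys.argv[2]),eval(sys.argv[3]))
E
python3 plan.py "[0.5141, 0.1743, 0.6002]" "(0,-.036)" "[4,8,12,16,20,24,28,32,36,40,43,46]"
```

```text
4 [-0.0036 -0.0059] (array([ 2.3, -3.1]), np.float64(42.2))
8 [-0.0067 -0.0121] (array([ 4.2, -1.5]), np.float64(38.2))
12 [-0.0094 -0.0184] (array([ 6.3, -0. ]), np.float64(34.2))
16 [-0.0117 -0.025 ] (array([8.4, 1.3]), np.float64(30.2))
20 [-0.0135 -0.0317] (array([10.6,  2.5]), np.float64(26.2))
24 [-0.0149 -0.0384] (array([12.9,  3.5]), np.float64(22.2))
28 [-0.0157 -0.0453] (array([15.3,  4.4]), np.float64(18.2))
32 [-0.0161 -0.0522] (array([17.7,  5.1]), np.float64(14.2))
36 [-0.016  -0.0591] (array([20.1,  5.6]), np.float64(10.2))
40 [-0.0154 -0.066 ] (array([22.6,  6. ]), np.float64(6.2))
43 [-0.0146 -0.0712] (array([24.5,  6.1]), np.float64(3.2))
46 [-0.0136 -0.0762] (array([26.4,  6.2]), np.float64(0.2))
```

Call:
drive_tool --pt "0 -0.0036 -0.0059 4" --pt "0 -0.0067 -0.0121 8" --pt "0 -0.0094 -0.0184 12" --pt "0 -0.0117 -0.025 16" --pt "0 -0.0135 -0.0317 20" --pt "0 -0.0149 -0.0384 24" --pt "0 -0.0157 -0.0453 28" --pt "0 -0.0161 -0.0522 32" --pt "0 -0.016 -0.0591 36" --pt "0 -0.0154 -0.066 40" --pt "0 -0.0146 -0.0712 43" --pt "0 -0.014 -0.075 45"

```text
time_s: 5.35
eef_pos: [0.4954, 0.236, 0.0262]
orientation: [-2.129, 0.187, 2.132]
ft_force: [-7.8, -0.6, 9.6]
finger_gap: -0.0004
```

```bash
python3 look.py "(26,6,1)" 5
```

```text
5.35 [-7.8 -0.6  9.6]
wrist fit (array([26.2,  8. ]), np.float64(3.0)) 0.095 [0.5419, 0.1817, -0.1527] tip own [-0.0542  0.0465]
```

View pics/w5.png

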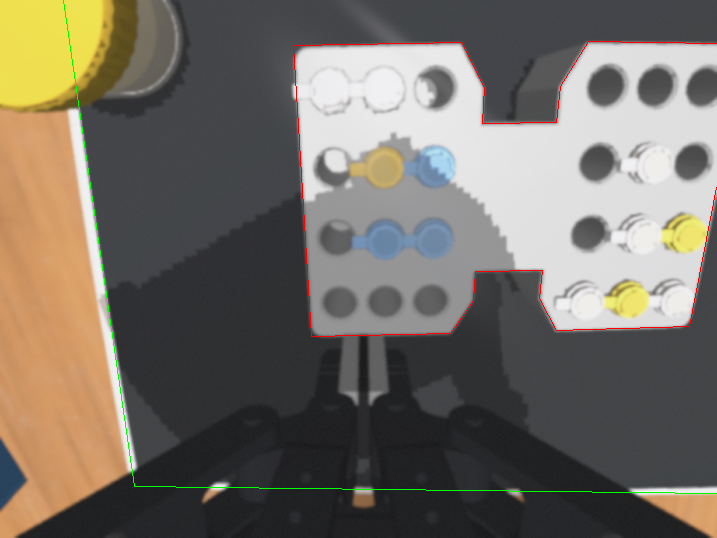

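Call:
drive_tool --pt "0 0 0.015 0" --pt "-0.02 0 0.03 0" --pt "-0.05 0.01 0.05 0" --pt "-0.08 0.02 0.06 0" --pt "-0.1 0.03 0.06 1" --pt "-0.12 0.04 0.06 2" --pt "-0.12 0.05 0.06 3" --pt "-0.12 0.05 0.06 3" --pt "-0.12 0.05 0.06 3"

```text
time_s: 6.15
eef_pos: [0.4284, 0.1963, 0.1458]
orientation: [-2.103, 0.237, 2.102]
ft_force: [-0.3, -0.2, -0.1]
finger_gap: 0.0002
```

```bash
python3 look.py "(26.2,8,3)" 6; python3 - <<'E'
from station import ctrl
print(ctrl.pinpoint("stud","wrist")[:2],ctrl.pinpoint("slot_a","wrist")[:2],ctrl.pinpoint("home","wrist")[:2])
E
```

```text
6.15 [-0.3 -0.2 -0.1]
wrist fit (array([26.1,  8.2]), np.float64(2.7)) 0.091 [0.5418, 0.1819, -0.1577] tip own [-0.1143 -0.0036]
[] [] []
```

View pics/w6.png

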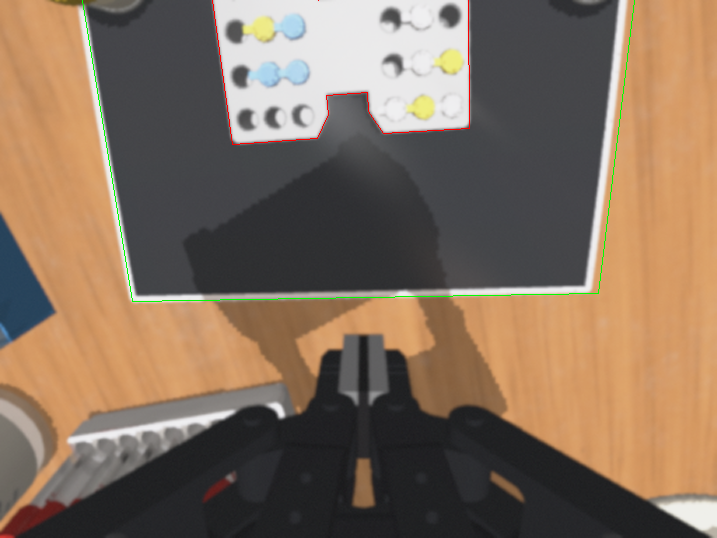

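Call:
drive_tool --pt "0 -0.01 -0.03 0" --pt "0 -0.03 -0.06 -1" --pt "0 -0.05 -0.085 -3" --pt "0 -0.07 -0.095 -3" --pt "0 -0.08 -0.1 -3" --pt "0 -0.08 -0.1 -3" --pt "0 -0.08 -0.1 -3"

```text
time_s: 6.93
eef_pos: [0.5432, 0.252, 0.1449]
orientation: [-2.131, 0.184, 2.134]
ft_force: [0.4, -0.2, 0.2]
finger_gap: 0.0
```

```bash
python3 look.py "(26.2,8,3)" 7; python3 - <<'E'
from h import *
c=ctrl.get_calibration("wrist")
for n,z in(("stud",.032),("home",.014),("pot_yellow",.014)):
  for r in ctrl.pinpoint(n,"wrist")[:2]: w=unproj(r["at"],z,c);print(n,r,w,fr(P,w)*1e3)
E
```

```text
6.9333 [ 0.4 -0.2  0.2]
wrist fit (array([25.9,  7.4]), np.float64(2.5)) 0.101 [0.5415, 0.1812, -0.1612] tip own [-0.0097  0.0702]
stud {'at': [350.4, 87.0], 'score': 0.58} [0.60506336 0.16578718 0.032     ] [91.29796492  5.31079081]
stud {'at': [344.7, 114.9], 'score': 0.55} [0.58331368 0.17265485 0.032     ] [68.60498361  7.60033002]
home {'at': [345.5, 114.3], 'score': 0.8} [0.58123389 0.1676401  0.014     ] [67.59117623  2.26690206]
home {'at': [190.4, 100.7], 'score': 0.18} [0.61636693 0.30127023 0.014     ] [ 74.74447042 140.25303497]
pot_yellow {'at': [188.9, 101.7], 'score': 0.83} [0.61576453 0.3027745  0.014     ] [ 73.84805668 141.60290452]
```

View pics/w7.png

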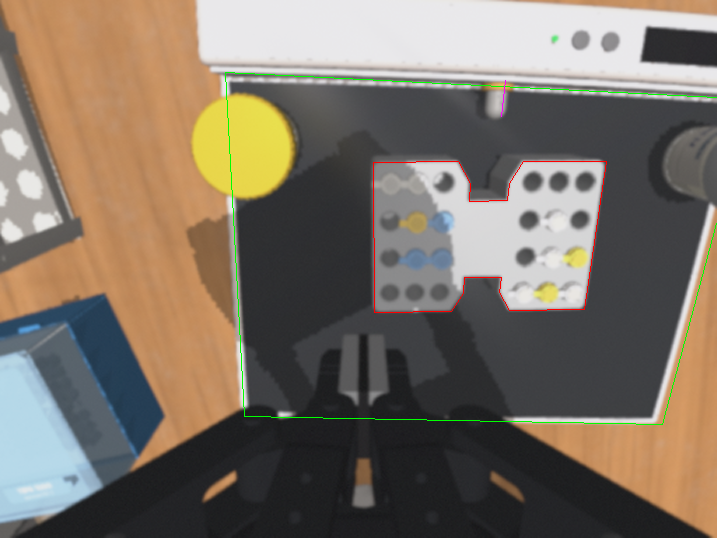

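```bash
python3 - <<'E'
from h import *
c=ctrl.get_calibration("wrist")
px=lambda a:np.array(a)/1.4
for z,a in((.032,(496,117)),(.038,(497,117)),(.032,(497,92)),(.014,(245,416)),(.014,(655,422)),(.014,(229,78)),(.014,(700,96))):
    w=unproj(px(a),z,c);print(a,w.round(4),(fr(P,w)*1e3).round(1))
im=cv2.imread("pics/raw_w7.png")
cv2.imwrite("pics/z7.png",cv2.resize(im[40:300,140:512],None,fx=2.1,fy=2.1,interpolation=cv2.INTER_CUBIC))
E
```

```text
(496, 117) [0.6074 0.1618 0.032 ] [94.4  1.9]
(497, 117) [0.6076 0.1629 0.038 ] [94.4  3. ]
(497, 92) [0.6212 0.16   0.032 ] [108.3   2.9]
(245, 416) [0.4199 0.3662 0.014 ] [-130.8  163.8]
(655, 422) [0.3558 0.0494 0.014 ] [-129.  -159.5]
(229, 78) [0.6574 0.3152 0.014 ] [112.1 162.2]
(700, 96) [0.599  0.0265 0.014 ] [ 113.8 -132.3]
```

View pics/z7.png

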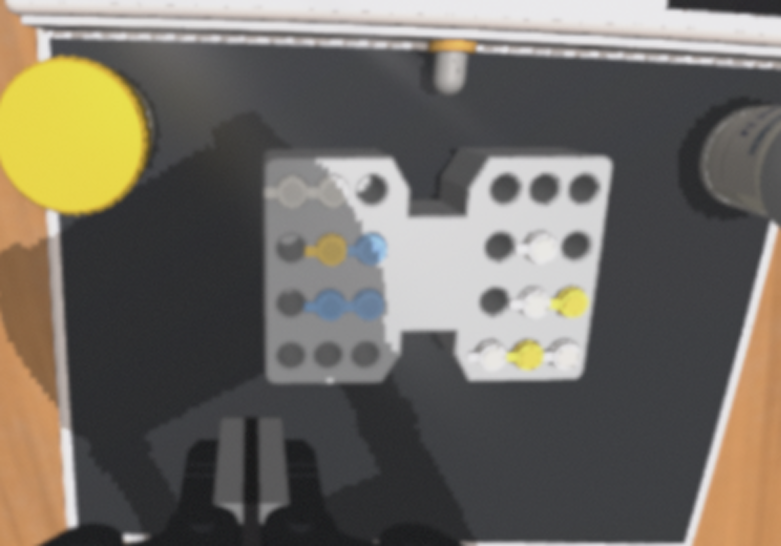

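```bash
sed -i 's/^P=np.array.*/P=np.array([0.5146,0.1792,-0.2053]); P=np.r_[tf(P,[(-.0005,.002,0)])[0][:2],P[2]+.006]/' h.py; python3 - <<'E'
from h import *
p=np.array([0.5415, 0.1812, -0.1612]);print(P,rep(p))
w=tf(p,[(.010,.092,.026)])[0];print(w,goto(w,np.degrees(P[2])),fr(P,w))
E
```

```text
[ 0.51451822  0.18125993 -0.1993    ] (array([26.5,  5.3]), np.float64(2.2))
[0.56613661 0.27040223 0.026     ] (array([ 0.1198, -0.0229, -0.0196]), np.float64(1.5)) [0.03294794 0.09759734]
```

Call:
drive_tool --pt "0 -0.012 -0.01 1" --pt "0 -0.023 -0.02 1.5" --pt "0.03 -0.023 -0.02 1.5" --pt "0.06 -0.023 -0.02 1.5" --pt "0.09 -0.023 -0.02 1.5" --pt "0.11 -0.023 -0.02 1.5" --pt "0.119 -0.023 -0.02 1.5" --pt "0.119 -0.023 -0.02 1.5" --pt "0.119 -0.023 -0.02 1.5"

```text
time_s: 7.88
eef_pos: [0.5675, 0.2709, 0.0276]
orientation: [-2.117, 0.211, 2.117]
ft_force: [-0.4, 0.5, 1.0]
finger_gap: 0.0002
```

```bash
python3 look.py "(26.5,5.3,2.2)" 8; python3 -c "
from h import *
s=ctrl.get_state();print(fr(P,s['eef_pos'])*1e3,s['eef_pos'])"
```

```text
7.8833 [-0.4  0.5  1. ]
wrist fit (array([-61.2,  64.1]), np.float64(-102.4)) 0.0 [0.4673, 0.2562, -1.9873] tip own [-0.054   0.0858]
[34.66330436 98.72143695] [0.56804057 0.27116446 0.02825223]
```

View pics/w8.png

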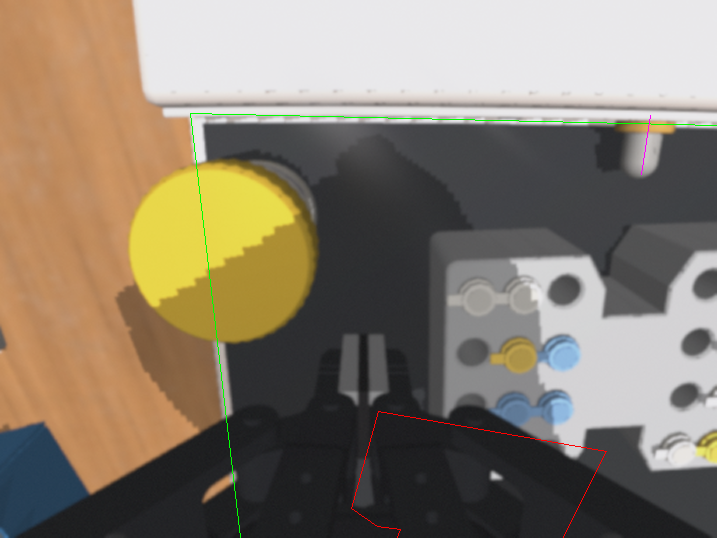

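Call:
drive_tool --pt "0 0.003 0 0" --pt "0 0.005 0 0" --pt "0 0.007 0 0" --pt "0 0.009 0 0" --pt "0 0.01 0 0" --pt "0 0.011 0 0" --pt "0 0.011 0 0"

```text
time_s: 8.52
eef_pos: [0.5652, 0.26, 0.0269]
orientation: [-2.117, 0.211, 2.117]
ft_force: [0.0, -0.8, 0.1]
finger_gap: 0.0002
```

```bash
python3 -c "
from h import *
s=ctrl.get_state();print(fr(P,s['eef_pos'])*1e3,s['eef_pos'])
im=ctrl.grab_frame('wrist');c=ctrl.get_calibration('wrist')
overlay(im,c,[0.5415, 0.1812, -0.1612],'pics/w9.png',(0,0,512,384),1.4)"
```

```text
[34.0532609  87.24541494] [0.56517054 0.26003638 0.02693813]
```

View pics/w9.png

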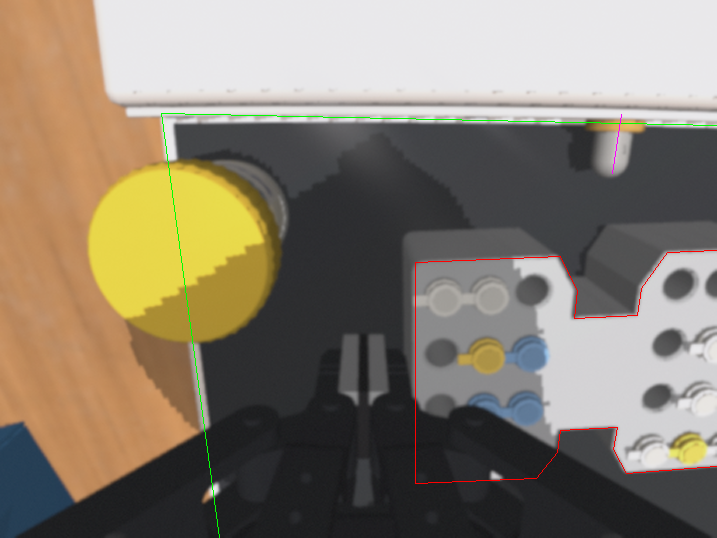

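Call:
drive_tool --pt "0 0.001 0 0" --pt "0 0.002 0 0" --pt "0 0.003 0 0" --pt "0 0.004 0 0" --pt "0 0.005 0 0" --pt "0 0.006 0 0" --pt "0 0.006 0 0"

```text
time_s: 9.15
eef_pos: [0.5639, 0.2541, 0.0269]
orientation: [-2.117, 0.211, 2.117]
ft_force: [-0.6, -0.2, 0.4]
finger_gap: 0.0003
```

```bash
python3 -c "
from h import *
s=ctrl.get_state();print(fr(P,s['eef_pos'])*1e3,s['eef_pos'])
im=ctrl.grab_frame('wrist');c=ctrl.get_calibration('wrist')
overlay(im,c,[0.5415, 0.1812, -0.1612],'pics/w10.png',(0,0,512,384),1.4)"
```

```text
[33.98595067 81.20652942] [0.56390897 0.25413036 0.02686112]
```

View pics/w10.png

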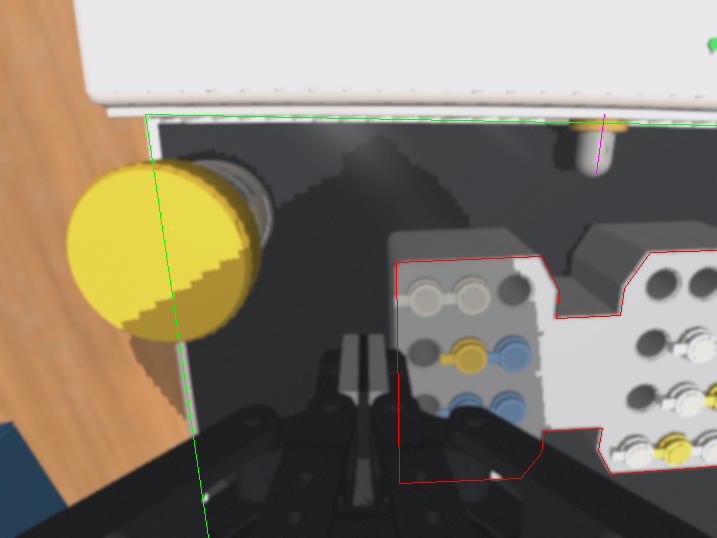

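Call:
drive_tool --pt "0 0.001 0 0" --pt "0 0.002 0 0" --pt "0 0.003 0 0" --pt "0 0.004 0 0" --pt "0 0.005 0 0" --pt "0 0.006 0 0" --pt "0 0.006 0 0"

```text
time_s: 9.78
eef_pos: [0.563, 0.2486, 0.027]
orientation: [-2.117, 0.21, 2.116]
ft_force: [2.0, 3.6, -1.4]
finger_gap: -0.0001
```

```bash
python3 -c "
from h import *
s=ctrl.get_state();print(fr(P,s['eef_pos'])*1e3,s['eef_pos'])
im=ctrl.grab_frame('wrist');c=ctrl.get_calibration('wrist')
overlay(im,c,[0.5415, 0.1812, -0.1612],'pics/w11.png',(0,0,512,384),1.4)"
```

```text
[34.21671662 75.59389637] [0.56302396 0.24858314 0.02695849]
```

View pics/w11.png

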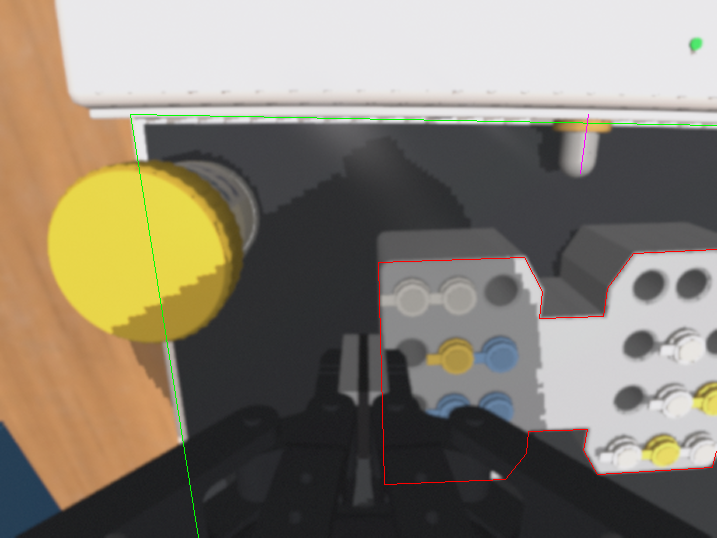

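Call:
drive_tool --pt "0 0.001 0 0" --pt "0 0.002 0 0" --pt "0 0.003 0 0" --pt "0 0.004 0 0" --pt "0 0.005 0 0" --pt "0 0.006 0 0" --pt "0 0.006 0 0"

```text
time_s: 10.42
eef_pos: [0.5616, 0.2424, 0.0269]
orientation: [-2.117, 0.211, 2.117]
ft_force: [1.0, 1.7, 0.2]
finger_gap: 0.0
```

```bash
python3 -c "
from h import *
s=ctrl.get_state();print(fr(P,s['eef_pos'])*1e3,s['eef_pos'])
im=ctrl.grab_frame('wrist');c=ctrl.get_calibration('wrist')
overlay(im,c,[0.5415, 0.1812, -0.1612],'pics/w12.png',(0,0,512,384),1.4)"
```

```text
[34.01033182 69.20509442] [0.56155678 0.24236166 0.02688222]
```

View pics/w12.png

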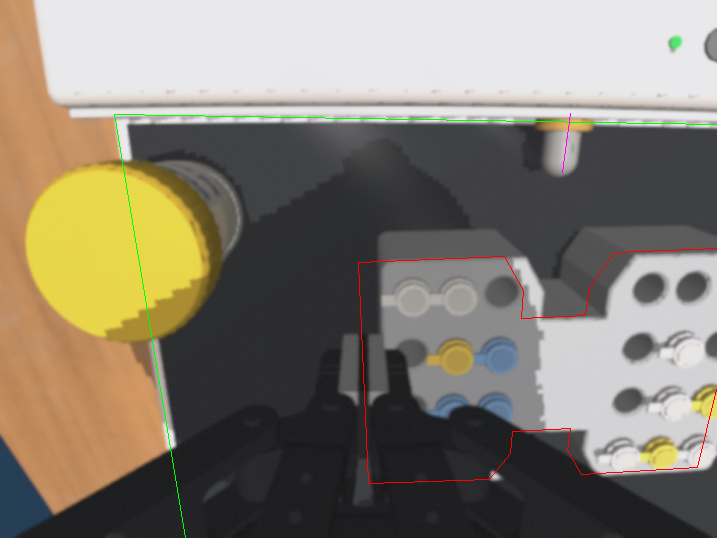

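Call:
drive_tool --pt "0 -0.008 0 0" --pt "0 -0.018 0 0" --pt "-0.03 -0.022 0 0" --pt "-0.065 -0.022 0 0" --pt "-0.1 -0.015 0.02 0" --pt "-0.12 0.01 0.05 0" --pt "-0.12 0.04 0.08 0" --pt "-0.12 0.07 0.08 0" --pt "-0.12 0.07 0.08 0" --pt "-0.12 0.07 0.08 0"

```text
time_s: 11.3
eef_pos: [0.4691, 0.1894, 0.1474]
orientation: [-2.117, 0.212, 2.116]
ft_force: [0.3, 0.5, 0.6]
finger_gap: 0.0003
```

```bash
python3 look.py "(26.5,0,1)" 13; python3 -c "
from h import *
s=ctrl.get_state();print(fr(P,s['eef_pos'])*1e3,s['eef_pos'])"
```

```text
11.3 [0.3 0.5 0.6]
wrist fit (array([26.6, -1.4]), np.float64(1.2)) 0.089 [0.5404, 0.1747, -0.1784] tip own [-0.0727  0.0019]
[-45.53922191  -0.15041172] [0.46985065 0.1901285  0.14723043]
```

View pics/w13.png

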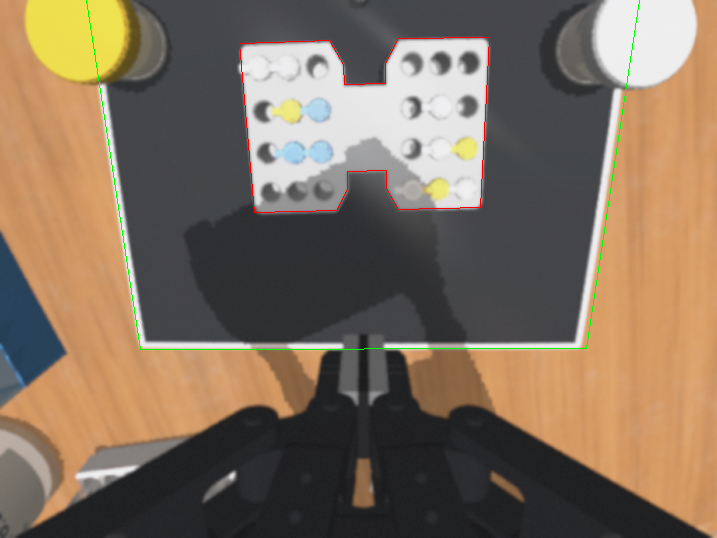

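```bash
python3 - <<'E'
from h import *
w=tf(P,[(-.060,-.0015,.022)])[0];print(w,goto(w,np.degrees(P[2])))
E
```

```text
[0.45540892 0.19166862 0.022     ] (array([0.1252, 0.0014, 0.0145]), np.float64(0.0))
```

Call:
drive_tool --pt "0 0.001 0.014 0" --pt "0 0.001 0.014 0" --pt "0.01 0.001 0.014 0" --pt "0.03 0.001 0.014 0" --pt "0.05 0.001 0.014 0" --pt "0.07 0.001 0.014 0" --pt "0.09 0.001 0.014 0" --pt "0.11 0.001 0.014 0" --pt "0.12 0.001 0.014 0" --pt "0.124 0.001 0.014 0" --pt "0.124 0.001 0.014 0" --pt "0.124 0.001 0.014 0" --fingers 1

```text
time_s: 12.35
eef_pos: [0.456, 0.1919, 0.0233]
orientation: [-2.118, 0.21, 2.117]
ft_force: [1.2, 0.3, 0.2]
finger_gap: 0.0855
```

```bash
python3 -c "
from h import *
s=ctrl.get_state();print(fr(P,s['eef_pos'])*1e3,s['eef_pos'])
im=ctrl.grab_frame('wrist');c=ctrl.get_calibration('wrist')
overlay(im,c,[0.5404, 0.1747, -0.1784],'pics/w14.png',(0,0,512,384),1.4)
im=ctrl.grab_frame('scene');c=ctrl.get_calibration('scene')
overlay(im,c,[0.5404, 0.1747, -0.1784],'pics/s14.png')"
```

```text
[-59.42751215  -1.18904733] [0.45603164 0.19186007 0.02332227]
```

View pics/w14.png

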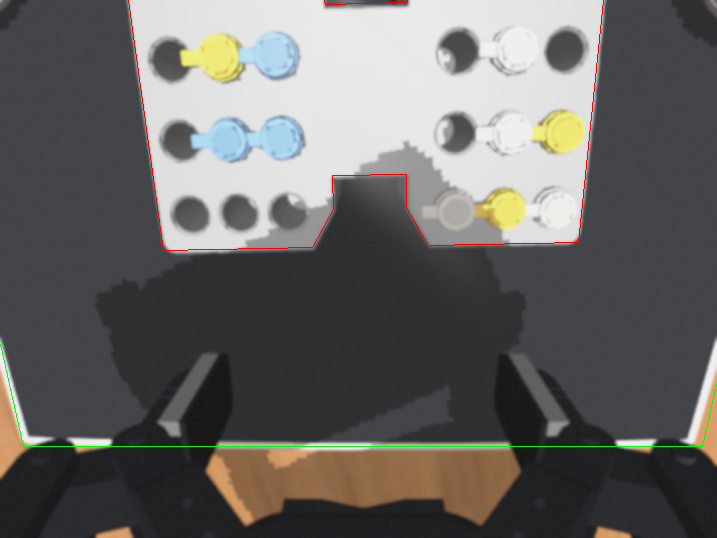

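View pics/s14.png

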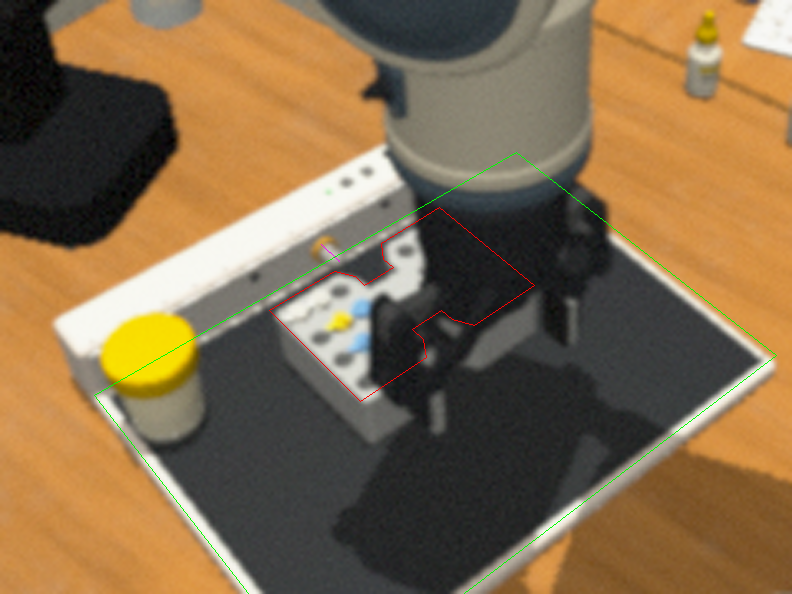

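Call:
drive_tool --pt "0 0 -0.008 0" --pt "0 0 -0.016 0" --pt "0 0 -0.022 0" --pt "0 0 -0.026 0" --pt "0 0 -0.029 0" --pt "0 0 -0.032 0" --pt "0 0 -0.035 0" --pt "0 0 -0.038 0" --pt "0 0 -0.041 0" --pt "0 0 -0.044 0" --pt "0 0 -0.047 0" --pt "0 0 -0.047 0"

```text
time_s: 13.45
eef_pos: [0.5022, 0.1822, 0.0229]
orientation: [-2.117, 0.211, 2.116]
ft_force: [0.6, 0.1, 0.0]
finger_gap: 0.0855
```

```bash
python3 look.py "(43,-1,0)" 15; python3 -c "
from h import *
s=ctrl.get_state();print(fr(P,s['eef_pos'])*1e3,s['eef_pos'])"
```

```text
13.45 [0.6 0.1 0. ]
wrist fit (array([26.2, -1.5]), np.float64(1.4)) 0.07 [0.5399, 0.1746, -0.1749] tip own [-0.0384  0.001 ]
[-12.65441573  -1.58435557] [0.50180062 0.1822123  0.02286463]
```

View pics/w15.png

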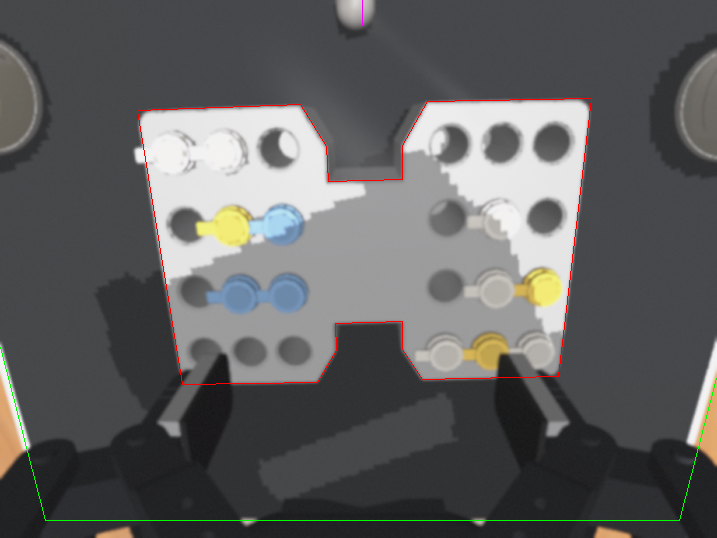

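```bash
python3 - <<'E'
from h import *
c=ctrl.get_calibration("wrist");s=ctrl.get_state();e=s["eef_pos"]
R=Ro.from_rotvec(s["orientation"]).as_matrix()
pts=[e+R@np.array([dx,dy,dz]) for dx in (0,-.013,-.03,-.06) for dy in(.0425,.057) for dz in(-.011,.011)]
for q,u in zip(pts,proj(np.array(pts),c)*1.4): print((fr(P,q)*1e3).round(1),q[2].round(3),u.round(0))
print(proj(np.array([e]),c)*1.4)
im=ctrl.grab_frame('scene');cs=ctrl.get_calibration('scene')
overlay(im,cs,[0.5399, 0.1746, -0.1749],'pics/s15.png')
E
```

```text
[ -1.6 -44.1] 0.023 [474. 298.]
[-23.6 -44.1] 0.023 [470. 348.]
[ -1.6 -58.6] 0.023 [510. 298.]
[-23.6 -58.6] 0.023 [505. 348.]
[ -1.6 -44.1] 0.036 [482. 312.]
[-23.6 -44.1] 0.036 [477. 365.]
[ -1.6 -58.6] 0.036 [521. 312.]
[-23.6 -58.6] 0.036 [514. 364.]
[ -1.6 -44.1] 0.053 [494. 333.]
[-23.6 -44.1] 0.053 [488. 390.]
[ -1.6 -58.6] 0.053 [537. 332.]
[-23.6 -58.6] 0.053 [529. 389.]
[ -1.6 -44.1] 0.083 [523. 382.]
[-23.6 -44.1] 0.083 [514. 448.]
[ -1.6 -58.6] 0.083 [575. 381.]
[-23.6 -58.6] 0.083 [564. 447.]
[[365.77986821 324.11865346]]
```

View pics/s15.png

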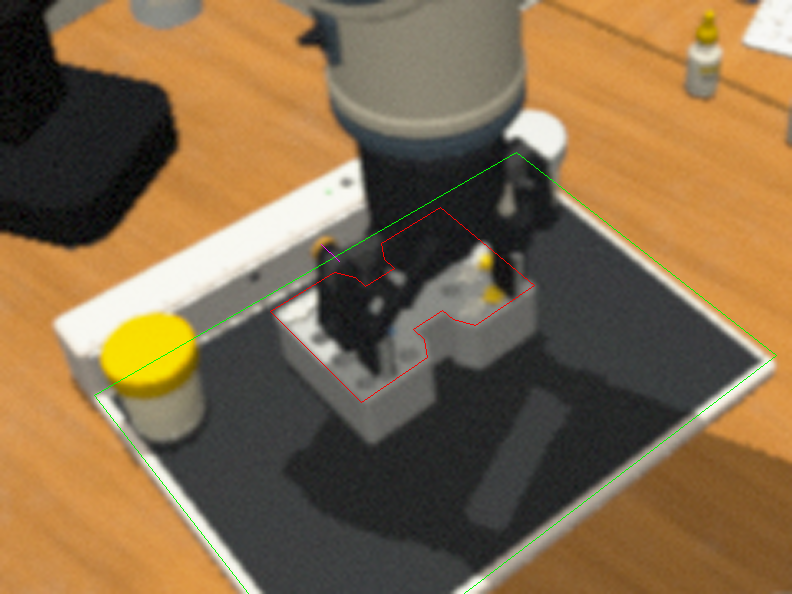

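```bash
python3 - <<'E'
from h import *
cs=ctrl.get_calibration("scene");c=ctrl.get_calibration("wrist");s=ctrl.get_state();e=s["eef_pos"]
f=lambda u:(u-[100,130])*3.3
for z in(-.011,0,.011):
  # s3 tool: R from rotvec
  R=Ro.from_rotvec([1.872,.59,-1.874]).as_matrix()
  print("s3",z,f(proj(np.array([.4423,.1814,.0262])+R@[0,0,z],cs)))
R=Ro.from_rotvec(s["orientation"]).as_matrix()
for x in(0,-.013,-.03):
  for z in(-.011,.011): print("now left",x,z,f(proj(e+R@[x,-.05,z],cs)),proj(e+R@[x,-.0425,z],c)*1.4)
im=cv2.imread("pics/s15.png")
E
python3 - <<'E'
import sys;sys.path.insert(0,".")
from h import *
im=ctrl.grab_frame("scene")
cv2.imwrite("pics/s16.png",cv2.resize(im[180:270,170:280],None,fx=6,fy=6,interpolation=cv2.INTER_CUBIC))
E
```

```text
s3 -0.011 [[506.30718246 413.91043757]]
s3 0 [[525.38343447 414.67038513]]
s3 0.011 [[544.48526644 415.43317704]]
now left 0 -0.011 [[367.26321186 402.45046212]] [[257.82682384 298.53457036]]
now left 0 0.011 [[389.70211535 425.79495251]] [[261.7983502 348.3755357]]
now left -0.013 -0.011 [[365.29410391 388.66969255]] [[250.28167681 311.96340432]]
now left -0.013 0.011 [[387.97288984 412.07101769]] [[254.87148831 364.6773805 ]]
now left -0.03 -0.011 [[362.6463646  370.14859551]] [[238.63130224 332.73490333]]
now left -0.03 0.011 [[385.64676096 393.6186352 ]] [[244.26980078 389.67630819]]
```

View pics/s16.png

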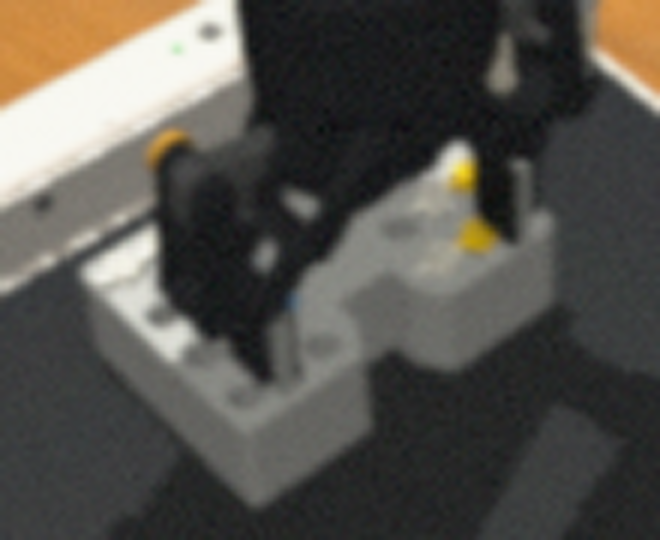

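The wrist and scene pictures agree that the open fingertips are about 30 mm above the reported TCP. They skimmed over the block's top edge, and the block hasn't moved. I'll lift, back off and come in lower.

Call:
drive_tool --pt "-0.01 0 0 0" --pt "-0.02 0 0.005 0" --pt "-0.02 0 0.02 0" --pt "-0.02 0 0.035 0" --pt "-0.02 0 0.045 0" --pt "-0.01 0 0.047 0" --pt "0 0 0.047 0" --pt "0.008 0 0.047 0" --pt "0.014 0 0.047 0" --pt "0.018 0 0.047 0" --pt "0.018 0 0.047 0"

```text
time_s: 14.52
eef_pos: [0.4553, 0.1913, 0.004]
orientation: [-2.116, 0.211, 2.118]
ft_force: [-1.9, 0.2, 0.4]
finger_gap: 0.0855
```

```bash
python3 look.py "(26.2,-1.5,1.4)" 17; python3 -c "
from h import *
s=ctrl.get_state();print(fr(P,s['eef_pos'])*1e3,s['eef_pos'])
im=ctrl.grab_frame('scene');c=ctrl.get_calibration('scene')
overlay(im,c,[0.5404, 0.1747, -0.1784],'pics/s17.png')"
```

```text
14.5167 [-1.9  0.2  0.4]
wrist fit (array([25.9, -1.2]), np.float64(1.4)) 0.067 [0.5397, 0.175, -0.1741] tip own [-0.086   0.0015]
[-59.96867913  -1.80535286] [0.45537917 0.19136311 0.00444454]
```

View pics/s17.png

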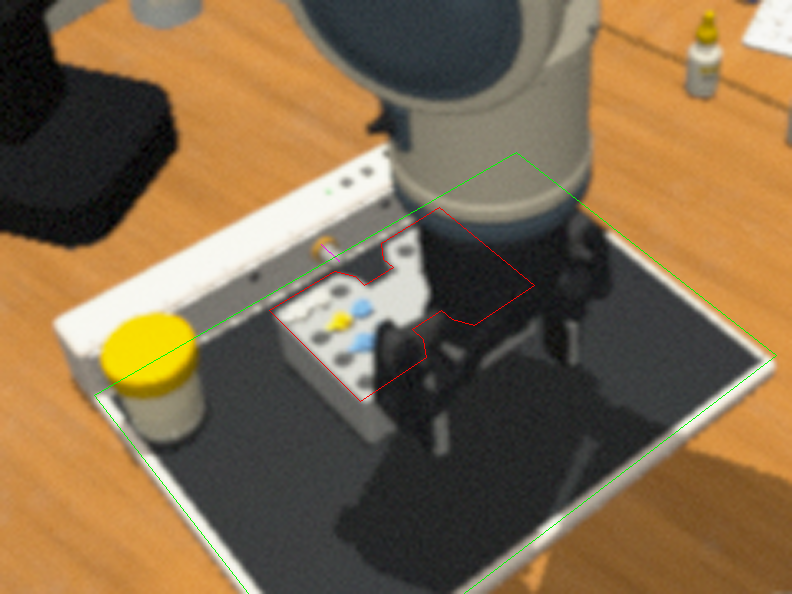

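View pics/w17.png

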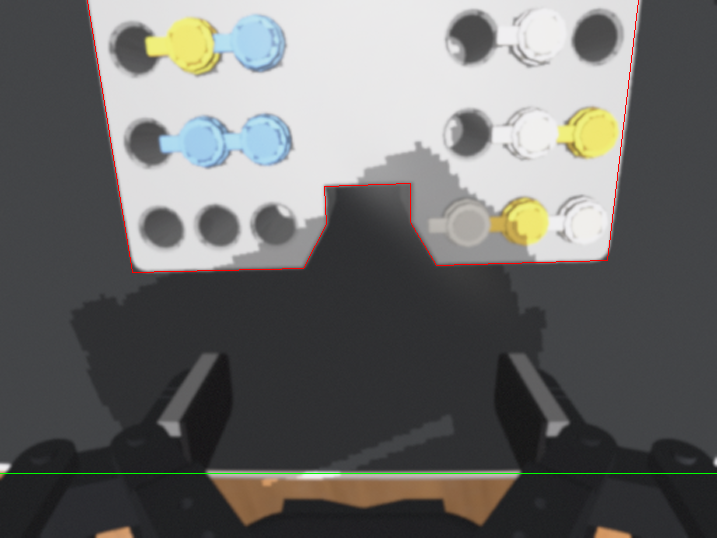

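Call:
drive_tool --pt "0 0 -0.008 0" --pt "0 0 -0.016 0" --pt "0 0 -0.022 0" --pt "0 0 -0.026 0" --pt "0 0 -0.029 0" --pt "0 0 -0.032 0" --pt "0 0 -0.035 0" --pt "0 0 -0.037 0" --pt "0 0 -0.037 0"

```text
time_s: 15.37
eef_pos: [0.4909, 0.184, 0.0048]
orientation: [-2.115, 0.211, 2.119]
ft_force: [-3.6, 0.8, 2.8]
finger_gap: 0.0856
```

```bash
python3 look.py "(33,-1,0.5)" 18; python3 -c "
from h import *
s=ctrl.get_state();print(fr(P,s['eef_pos'])*1e3,s['eef_pos'])"
```

```text
15.3667 [-3.6  0.8  2.8]
wrist fit (array([32.3, -2.7]), np.float64(0.0)) 0.086 [0.5456, 0.1722, -0.1985] tip own [-0.0559  0.0008]
[-23.6658026   -1.96397668] [0.49093204 0.18402026 0.00478018]
```

View pics/w18.png

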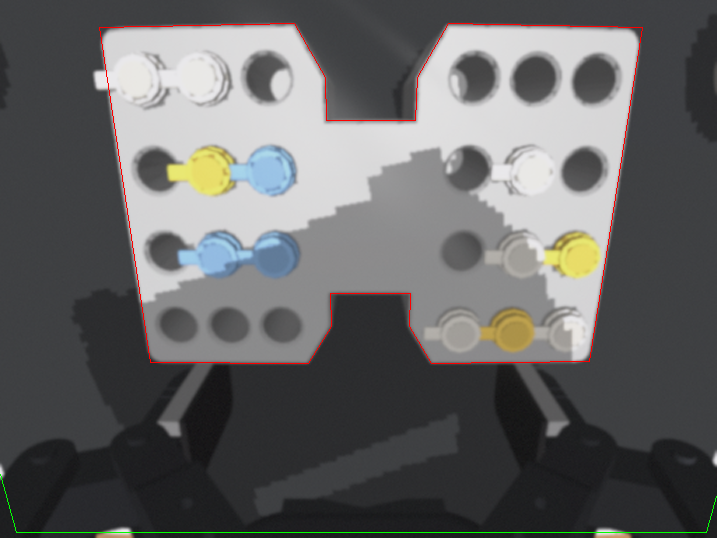

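Call:
drive_tool --pt "0 -0.0002 -0.003 0" --pt "0 -0.0005 -0.006 0" --pt "0 -0.0008 -0.009 0" --pt "0 -0.0011 -0.012 0" --pt "0 -0.0014 -0.015 0" --pt "0 -0.0017 -0.018 0" --pt "0 -0.002 -0.021 0" --pt "0 -0.0023 -0.024 0" --pt "0 -0.0026 -0.026 0" --pt "0 -0.0026 -0.026 0"

```text
time_s: 16.25
eef_pos: [0.5171, 0.1814, 0.0048]
orientation: [-2.116, 0.211, 2.119]
ft_force: [-4.0, -0.6, 1.4]
finger_gap: 0.085
```

```bash
python3 look.py "(58,0,0)" 19; python3 -c "
from h import *
s=ctrl.get_state();print(fr(P,s['eef_pos'])*1e3,s['eef_pos'])"
```

```text
16.25 [-4.  -0.6  1.4]
wrist fit (array([58.6,  0.1]), np.float64(-0.1)) 0.084 [0.572, 0.1697, -0.2005] tip own [-0.0561  0.0006]
[2.52156779 0.68639272] [0.51712577 0.18143351 0.00476786]
```

View pics/w19.png

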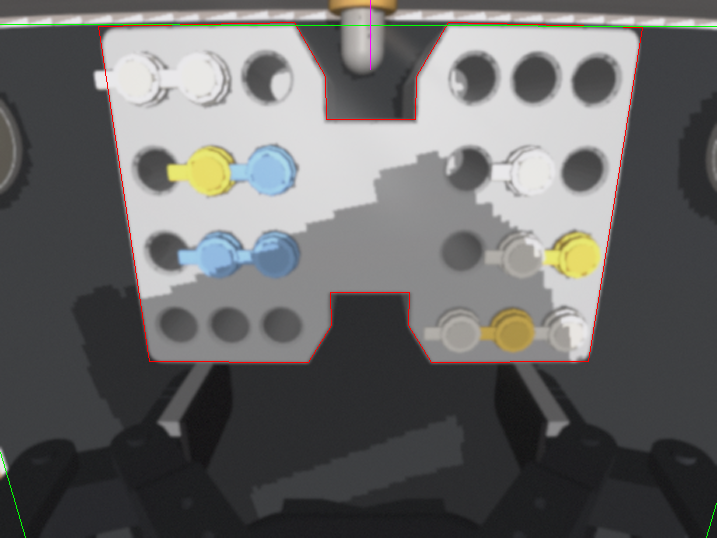

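Call:
drive_tool --pt "0 -0.0003 -0.0015 0" --pt "0 -0.0006 -0.003 0" --pt "0 -0.0009 -0.0045 0" --pt "0 -0.0012 -0.006 0" --pt "0 -0.0015 -0.0075 0" --pt "0 -0.0018 -0.009 0" --pt "0 -0.002 -0.0105 0" --pt "0 -0.002 -0.0105 0"

```text
time_s: 16.97
eef_pos: [0.5276, 0.1814, 0.0047]
orientation: [-2.115, 0.211, 2.119]
ft_force: [-6.2, -0.6, 2.8]
finger_gap: 0.0856
```

```bash
python3 look.py "(69,1.5,0)" 20; python3 -c "
from h import *
s=ctrl.get_state();print(fr(P,s['eef_pos'])*1e3,s['eef_pos'])"
```

```text
16.9667 [-6.2 -0.6  2.8]
wrist fit (array([68.9,  2. ]), np.float64(-0.1)) 0.076 [0.5824, 0.1696, -0.2005] tip own [-0.0561  0.0006]
[12.77083193  2.73608622] [0.52757796 0.18141345 0.00473954]
```

View pics/w20.png

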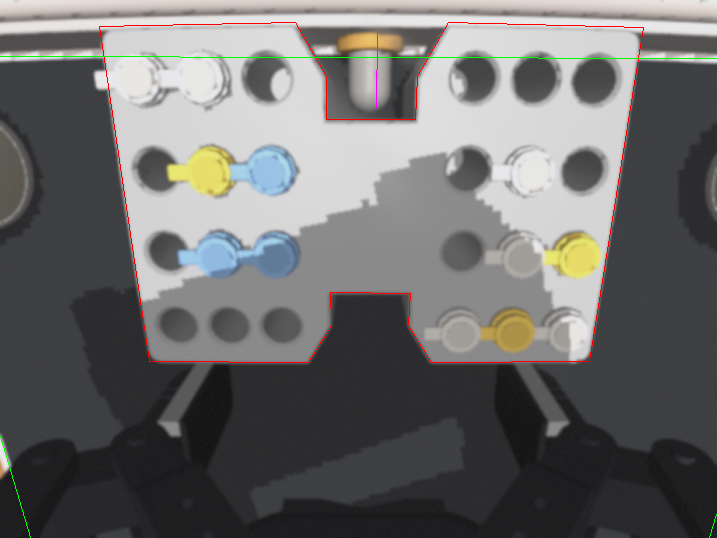

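Call:
drive_tool --pt "0 0 -0.0008 0" --pt "0 0 -0.0016 0" --pt "0 0 -0.0024 0" --pt "0 0 -0.0024 0"

```text
time_s: 17.35
eef_pos: [0.5275, 0.1813, 0.0046]
orientation: [-2.111, 0.212, 2.123]
ft_force: [-18.2, 7.0, 12.0]
finger_gap: 0.0853
```

```bash
python3 look.py "(69,1.5,0)" 21; python3 -c "
from h import *
s=ctrl.get_state();print(fr(P,s['eef_pos'])*1e3,s['eef_pos'])
c=ctrl.get_calibration('wrist')
im=cv2.imread('pics/raw_w21.png');cv2.imwrite('pics/z21.png',cv2.resize(im[0:110,60:470],None,fx=1.95,fy=1.95,interpolation=cv2.INTER_CUBIC))
im=ctrl.grab_frame('scene');cv2.imwrite('pics/s21.png',cv2.resize(im[150:270,120:300],None,fx=4,fy=4,interpolation=cv2.INTER_CUBIC))
"
```

```text
17.35 [-18.2   7.   12. ]
wrist fit (array([68.8,  1.9]), np.float64(-0.1)) 0.076 [0.5824, 0.1695, -0.2015] tip own [-0.0561  0.0006]
[12.75144618  2.5996212 ] [0.52753194 0.18128352 0.00462517]
```

View pics/z21.png

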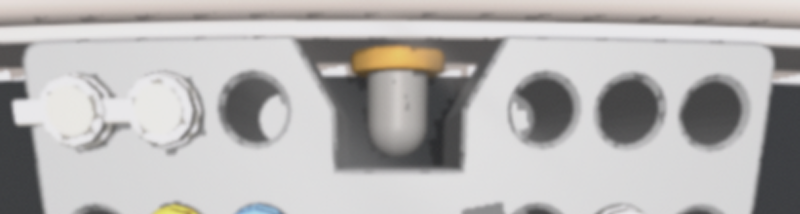

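View pics/s21.png

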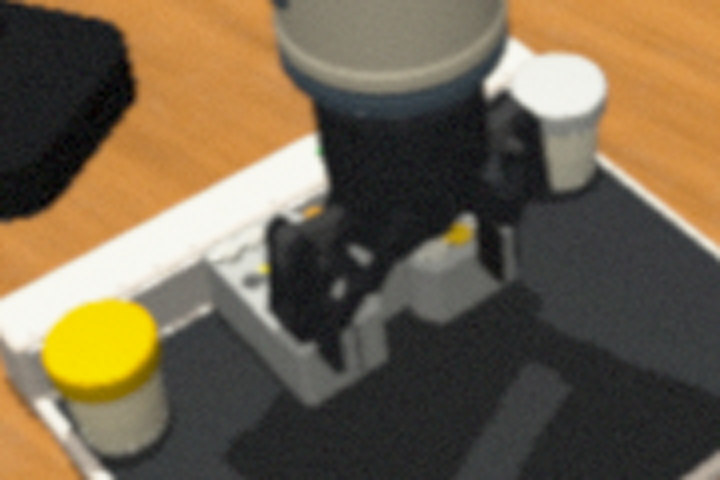

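Call:
drive_tool --pt "0 0 0.003 0" --pt "0 0 0.012 0" --pt "0 0 0.03 0" --pt "-0.03 0 0.04 0" --pt "-0.07 0 0.04 0" --pt "-0.1 0 0.04 0" --pt "-0.13 0 0.04 0" --pt "-0.14 0 0.03 0" --pt "-0.14 0 0.02 0" --pt "-0.14 0 0.01 0" --pt "-0.14 0 0 0" --pt "-0.14 0 0 0"

```text
time_s: 18.45
eef_pos: [0.5323, 0.1805, 0.1436]
orientation: [-2.116, 0.212, 2.117]
ft_force: [0.3, -0.7, -1.2]
finger_gap: 0.0857
```

```bash
python3 look.py "(69,1.5,0)" 22; python3 -c "
from h import *
s=ctrl.get_state();print(fr(P,s['eef_pos'])*1e3,s['eef_pos'],s['ft_force'])
im=cv2.imread('pics/raw_w22.png');cv2.imwrite('pics/z22.png',cv2.resize(im[0:230,30:500],None,fx=1.7,fy=1.7,interpolation=cv2.INTER_CUBIC))"
```

```text
18.45 [ 0.3 -0.7 -1.2]
wrist fit (array([69.1,  1.7]), np.float64(-0.3)) 0.068 [0.5826, 0.1692, -0.2037] tip own [-0.0516  0.0009]
[16.39674068  2.67211626] [0.53111943 0.18063287 0.14347828] [ 0.24657423  0.60689453 -0.83159975]
```

View pics/z22.png

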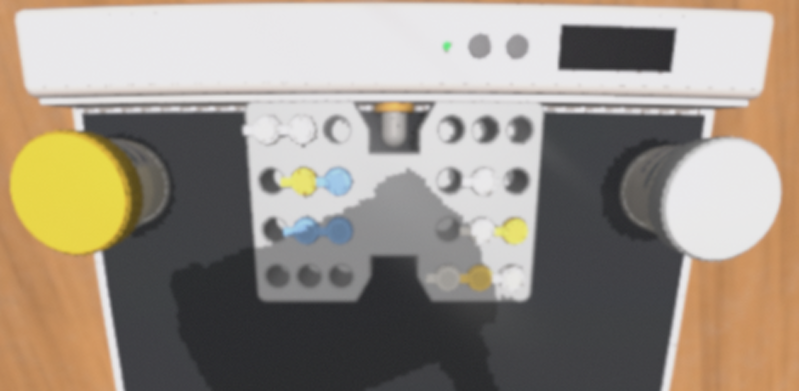

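Call:
drive_tool --pt "-0.02 0.02 0.03 0" --pt "-0.04 0.05 0.06 0" --pt "-0.06 0.08 0.09 0" --pt "-0.06 0.12 0.12 0" --pt "-0.06 0.16 0.14 0" --pt "-0.06 0.2 0.15 0" --pt "-0.06 0.24 0.15 0" --pt "-0.06 0.28 0.15 0" --pt "-0.06 0.32 0.15 0" --pt "-0.06 0.36 0.15 0" --pt "-0.06 0.4 0.15 0" --pt "-0.06 0.44 0.15 0"

```text
time_s: 19.5
eef_pos: [0.301, -0.1951, 0.2044]
orientation: [-2.116, 0.21, 2.118]
ft_force: [2.0, 0.4, -1.2]
finger_gap: 0.0854
```

```bash
python3 - <<'E'
from h import *
p=np.array([0.5826, 0.1692, -0.2037])
for n in("top","scene"):
    c=ctrl.get_calibration(n);im=ctrl.grab_frame(n);q,e=fitblock(im,c,p);print(n,rep(q),round(e,3),ctrl.get_state()["time_s"])
    x,y,w,h=(120,120,170,110) if n=="top" else (110,150,200,150)
    cv2.imwrite(f"pics/{n}F.png",cv2.resize(im[y:y+h,x:x+w],None,fx=4,fy=4,interpolation=cv2.INTER_CUBIC))
    if n=="top":
        for t in("stud","slot_a","home","tube_block","pot_yellow","pot_white"): print(t,ctrl.pinpoint(t,n)[:2])
E
```

```text
top (array([73.7,  2.6]), np.float64(-0.2)) 0.122 19.55
stud [{'at': [208.1, 166.3], 'score': 0.74}]
slot_a [{'at': [205.0, 195.2], 'score': 0.82}, {'at': [215.2, 154.1], 'score': 0.7}]
home [{'at': [207.8, 175.2], 'score': 0.85}, {'at': [349.1, 191.3], 'score': 0.36}]
tube_block [{'at': [207.9, 176.0], 'score': 0.75}]
pot_yellow [{'at': [150.3, 163.2], 'score': 0.88}]
pot_white [{'at': [263.0, 183.8], 'score': 0.94}, {'at': [351.4, 231.2], 'score': 0.29}]
scene (array([72.3, -0.3]), np.float64(-0.7)) 0.117 19.9
```

View pics/topF.png

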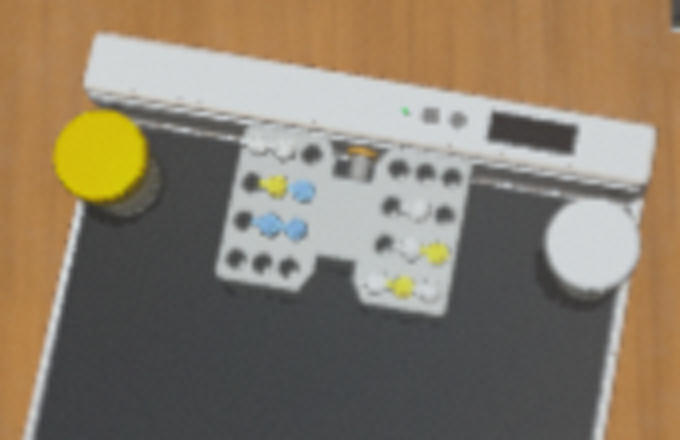

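View pics/sceneF.png

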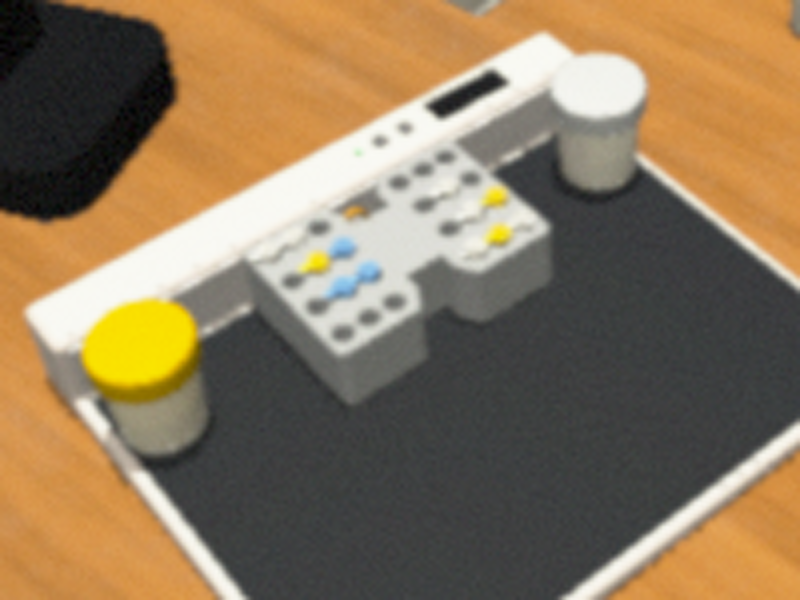

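```bash
python3 -c "
from station import ctrl
print(ctrl.get_state()['ft_force'],ctrl.finish_job())"
```

```text
the job is handed in; nothing more can be done
[0.68466852 1.17317439 0.46530665] None
```

The block is home: a long side lies flush along the fence, with the stud inside the slot and centred in the last wrist picture. I handed the job in at about 20 s of the 67 s. The block was never gripped or lifted.

**What I did:**
1. With the fingers shut, I pushed one end of a long side to turn the block about 70° clockwise.
2. I pushed the left short side about 6 mm to the right to line the slot up with the stud.
3. I pushed the block home with both open fingertips on its long side until it stopped moving. The contact force then rose to about 23 N at the wrist.
4. I pulled straight back and moved the arm clear.

**Last checks:**
- **Position:** the wrist camera put the block at plate (69, 1.7) mm and -0.3° off parallel, against a target of (70, 0). That is within my 1–2 mm uncertainty in the plate's position.
- **Bystanders:** both pots stand where they were in the final pictures. The dropper bottles were never approached, though I did not measure them again at the end.

**What disagreed or failed:**
- **Camera fits:** the top and scene fits gave x = 73.7 and 72.3 mm, which is impossible with the fence at that spot. The block's bright outline merges with the fence there, so I went by the pictures, which show no gap.
- **Missed push:** my first try with the fingers open passed over the block's top edge without moving it, because the open fingertips sit higher than I expected. I saw this in the pictures and repeated it about 18 mm lower.

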